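# Square a tile into the corner of a gluing board

### The arm

A 6-joint arm with a two-finger parallel gripper is mounted at the origin on a cart in front of the work surface, level with it; the furniture and walls round the work are solid. World frame = base frame: x ahead of the robot, y to its left, z up, the work surface at z = 0. Lengths are in m, angles in rad, forces in N, time in s.
With the tool pointing down it reaches from about 0.25 to 0.725 m from the base axis. Payload 4 kg.
Tool frame: the origin (TCP) lies at the very end of the fingers, on their centre line; the grasp point (between the pads) lies 19 mm behind it (hold_point_z is the distance from the TCP to the grasp point, in m); z points along the fingers, y is the direction in which the jaws open and shut (so a half turn about z gives the same grasp; the last joint's range is limited). The gripper opens to 85 mm and grips with 20 to 120 N. Pads are 22 mm wide; open, the fingers measure 114 mm over their backs; the gripper's body (76 mm by 85 mm) begins 54 mm behind the grasp point. The pads swing forward as they close: fully open they stand 13 mm farther back than shut.
Start: joints at [-1.231, 0.241, 0.005, 1.335, 0, 1.571], TCP at [0.167, -0.471, 0.231] pointing down, gripper open.
Joint ranges: [-2.72, 2.72], [-1.05, 1.87], [-1.09, 1.28], [-1.99, 2.15], [-1.42, 1.44], [-3.14, 3.14]. Speed limits (rad/s): [2.79, 2.79, 3.14, 3.14, 3.14, 3.14].

### API

Orientations are given as a rotation vector (axis times angle).
In Python, from plant import get_state, read_camera, close_job, hold_point_z gives the robot as it stands.
- The arm moves only by the tool carry_out, never from a script. Its argument "moves" is one flat list of numbers, 7 for each row, row after row: the shift along the world's x, y, z in m, then the turn, a rotation vector about the world's x, y, z in rad, then the finger opening in m, from 0 to 0.0854. In form: [x, y, z, rx, ry, rz, fingers, x, y, z, rx, ry, rz, fingers, ...]. A call has 1 to 5 rows; each row is the pose to reach, as a shift and turn from the pose commanded when the call began; what a row does not reach only later rows make up. A row lasts 1/10 s, in which the tool goes at most 50 mm and 8.59 degrees, less where a joint would pass 70% of its speed; a pose out of reach is approached as far as the arm can. A call with a gripper value outside its range is refused whole. The fingers move at their own pace and stop on an object; "squeeze" is the grip in N (left out, the last holds). Time passes only in rows, so rows that repeat a pose let the fingers close. It gives the time, the measured TCP pose, the force and the opening at its end, in the units of the state.
- get_state(): the state, without advancing time (a new reading comes with each control period).
- read_camera(name): name is "scene" or "top"; returns a dict with "color" (420x560x3 uint8, red, green, blue), "mtx" (3x3 intrinsics, pixels), "dist" ([k1, k2, p1, p2, k3] as OpenCV has them; the pictures are not rectified), "pose" (4x4, takes a point from camera to world coordinates). Camera axes: x right, y down, z forward; pixel columns grow to the right and rows downward; lengths in m; the calibration is good to about 2 mm. A picture is of the moment at which its call begins. There is no depth.
- close_job(): hands the job in, once; it reports no verdict.
The state is a dict: "time_s": time; "q": joint angles; "qvel": joint speeds; "tau": joint torques, N m; "tool_pos": TCP position; "tcp_rot": TCP orientation; "wrist_force": force on the tool from outside, world axes, zero at the start; "torque": the same for the moment, N m; "gripper_width": opening from 0.0 (shut) to 1.0 (fully open).
Only numpy, scipy, OpenCV 4.12 (cv2) and the standard library are available. Lean on these libraries where they do the work, as an engineer would, in place of code of your own. Each camera call takes 0.05 s, during which the arm holds its last target.

### The job

The loose white tile for a pot stand must sit square in the fenced corner of the wooden gluing board. Pick up the wooden tamper and with it gently nudge the tile until it is pressed home against the long fence, then slide it along that fence until it is pressed home against the short fence too, so that it touches both; keep the fingers off the tile and leave the other things where they are. Finally stand the tamper upright on the worktop, off the board.

Things in the scene. Friction and masses are not known exactly. Their poses are not given: they have to be found in the camera images.
- corner (a point): inner corner where the two fences meet, level with the board's upper face (16 mm over the worktop). Axes: +x towards the long fence (inner face at x = 0), +y towards the short fence (inner face at y = 0), z up. The free board surface reaches from x = -184 to 0 and from y = -244 to 0 mm. The fences are rigid, 16 mm wide, and stand 14 mm above the board's face
- board: the wooden gluing board, a fixed slab 200 x 260 x 16 mm on the worktop that does not move; origin under its centre, axes as those of the corner
- tile_center (a point): centre (half-way up) of the loose flat glazed white tile on the board: 90 mm along its x, 120 mm along its y, 10 mm thick, about 0.24 kg (varies). Its glaze is slippery; sliding it takes about 0.3 to 1.2 N. Home, its +x edge lies on the long fence and its +y edge on the short one: centre at x = -45, y = -60 mm from the corner. At the start it is 1 to 6 cm off both fences, turned up to 0.25 rad
- tile: the same tile; origin at the centre of its underside. Pressed home: the tamper, pushing it, bears on the fence through it with 4 to 8 N for 0.2 s (about 6 N at the hand, as sliding takes little). More than 8 N against a fence chips it: go slowly, read the force. Askew, with one corner on a fence, it turns flush most easily when pushed nearer the end that lags
- tile_corner (a point): that corner of the tile's underside, +x +y, which belongs in the fenced corner; axes as the tile's
- tamper_mid (a point): loose turned wooden tamper standing upright on the worktop, 100 mm high, 0.12 kg; the point lies on its axis half-way up, 50 mm above its foot. Foot: a disc of 44 mm diameter, 22 mm high; above it a round handle, 28 mm in diameter, to be grasped from above, in its upper half. z runs along its axis, up. The foot's side is what pushes the tile's edge
- tamper: the same tamper; origin at the centre of the underside of its foot
- fence_long: the long fence; origin at the middle of its underside
- fence_short: the short fence; origin at the middle of its underside
- mug: loose coffee mug, 88 x 119 x 99 mm, bystander; origin under its centre
- grinder: loose wooden pepper grinder, 58 mm across, 140 mm high, bystander; origin under its centre
- timer: loose round kitchen timer, 73 mm across, 56 mm high, bystander; origin under its centre

How it is judged:
On the way, in this order (a step that is already met when the one before it is completed fails the run):
1. the tamper presses the tile home against the long fence (contact force between tile and fence_long above 4 N and contact force between tamper and tile above 2 N and angle between the x axis of tile_center and the x axis of corner, either way round below 0.035 rad), for 0.2 s.
2. the tamper presses the tile home against the short fence (contact force between tile and fence_short above 4 N and contact force between tamper and tile above 2 N), for 0.2 s.
At the end, for the whole second after the job is handed in: the tile lies flat with its corner within 2 mm of both fences and its edges parallel to them within 0.02 rad, at rest; the tamper stands upright and released on the worktop, off the board (x of tile_corner in the frame of corner above -0.002 m and y of tile_corner in the frame of corner above -0.002 m and angle between the x axis of tile_center and the x axis of corner, either way round below 0.02 rad and z of tile_corner in the frame of corner below 0.003 m and angle between tile_center's own z axis and vertical below 0.03 rad and linear speed of each of tile, tamper below 0.01 m/s and angle between tamper_mid's own z axis and vertical below 0.1 rad and height (world z) of tamper below 0.005 m and contact force between tamper and tile below 0.01 N); the robot touches nothing.
It fails at once if the tile is pushed against a fence with more than 8 N (contact force between tile and fence_long above 8 N or contact force between tile and fence_short above 8 N).
It fails at once if the robot itself touches the tile (contact force between any of the fingers, the arm and tile above 0.3 N).
It fails at once if the tile is lifted or tipped off the board (z of tile_center in the frame of corner above 0.015 m or angle between tile_center's own z axis and vertical above 0.15 rad).
It fails at once if mug, grinder or timer is moved by more than 3 cm (distance of any of mug, grinder, timer from where it was at the start of the episode above 0.03 m).
It also fails if it takes over 72 s, if anything falls off the work surface, if the arm or the gripper's body presses on something with over 40 N, if the wrist force passes 120 N, or if a joint passes its speed limit or range.

## Working session

There is one attempt and no reset: what is moved stays moved. The work goes in short steps, Python scripts to look and compute and a tool call to move; the robot and the scene stay as the last step left them, time stands still between calls to the robot, and variables do not carry over. Pictures are saved under pics/ and viewed, and the job is handed in when it is done.

Besides the shell and the picture viewer there is one more tool, called after ">>>" in YAML: its name, and indented under it one key for each argument. carry_out: Moves the arm, as the interface text tells. Its arguments: {"type":"object","properties":{"moves":{"type":"array","items":{"type":"number"}},"squeeze":{"type":"number"}},"required":["moves"]}

```bash
mkdir -p pics
python3 - <<'E'
from plant import *
import cv2
s=get_state();print(s, hold_point_z)
for n in("scene","top"):
    c=read_camera(n);cv2.imwrite(f"pics/{n}0.png",c["color"][:,:,::-1]);print(n,c["mtx"],c["dist"],c["pose"])
E
```

```text
{'time_s': 0.0, 'q': array([-1.23099013e+00,  2.41458515e-01,  3.72483520e-03,  1.33521501e+00,
       -1.49291929e-05,  1.57083830e+00]), 'qvel': array([ 0.00026208,  0.00105399, -0.00065109,  0.00161593, -0.00107976,
       -0.00074351]), 'tau': array([ 1.32551591e-03, -3.72315860e+01,  2.52410066e+01,  1.68679864e-02,
        4.03499229e-06,  8.38468281e-06]), 'tool_pos': array([ 0.16643504, -0.47080897,  0.23039047]), 'tcp_rot': array([-3.09428010e+00, -5.30778797e-01,  5.94452609e-04]), 'wrist_force': array([ 0.07455416, -0.07267038, -0.90530726]), 'torque': array([-0.01944084,  0.03208393,  0.03173735]), 'gripper_width': 1.0024858757927393} 0.0187
scene [[505.87017806   0.         280.31784471]
 [  0.         505.87017806 216.80628676]
 [  0.           0.           1.        ]] [-0.00451578  0.          0.          0.          0.        ] [[ 0.79781463 -0.26513527  0.54147494 -0.14460854]
 [-0.6028534  -0.36232149  0.71083818 -1.08575853]
 [ 0.00771973 -0.8935471  -0.44890308  0.67032914]
 [ 0.          0.          0.          1.        ]]
top [[531.46173448   0.         277.13888608]
 [  0.         531.46173448 211.7256955 ]
 [  0.           0.           1.        ]] [-0.20812416  0.          0.          0.          0.        ] [[ 0.0616235  -0.78267395  0.61937391 -0.55906791]
 [-0.99793705 -0.05950973  0.0240883  -0.14563665]
 [ 0.01800549 -0.61958057 -0.78472652  1.50350609]
 [ 0.          0.          0.          1.        ]]
```

View pics/scene0.png

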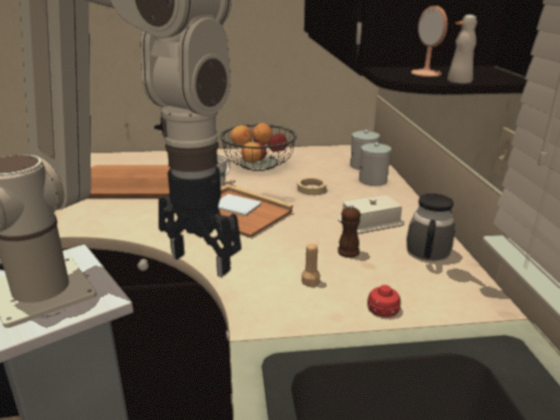

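View pics/top0.png

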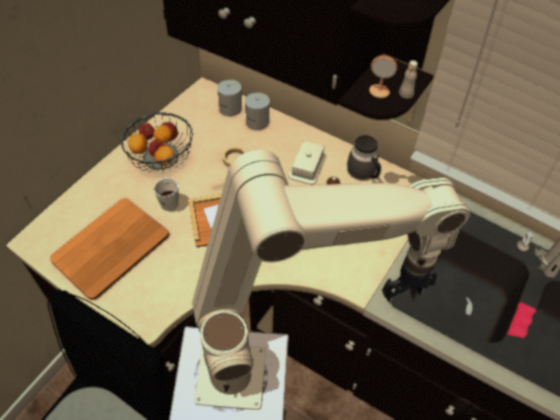

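The scene camera shows the tamper at about (311,265), and the board near (250,208) is partly hidden by the gripper. In the top view the arm hides the board. I'll enlarge both.

```bash
cat > h.py <<'E'
import numpy as np, cv2
from plant import *
def ray(c,uv,z):
    p=cv2.undistortPoints(np.array([[uv]],float),c["mtx"],c["dist"])[0,0]
    d=c["pose"][:3,:3]@np.array([p[0],p[1],1.]); o=c["pose"][:3,3]
    return o+d*(z-o[2])/d[2]
def proj(c,P):
    P=np.atleast_2d(np.array(P,float)); T=np.linalg.inv(c["pose"])
    r,_=cv2.Rodrigues(T[:3,:3])
    return cv2.projectPoints(P,r,T[:3,3],c["mtx"],c["dist"])[0][:,0]
def crop(c,name,x0,y0,x1,y1,k):
    im=c["color"][y0:y1,x0:x1,::-1]
    cv2.imwrite(name,cv2.resize(im,None,fx=k,fy=k,interpolation=cv2.INTER_CUBIC))
E
python3 - <<'E'
from h import *
c=read_camera("scene")
crop(c,"pics/s1.png",200,170,340,290,5)
t=read_camera("top")
crop(t,"pics/t1.png",150,150,290,260,5)
for uv in [(311,276),(311,280)]: print(ray(c,uv,0))
print(ray(c,(349,250),0),ray(c,(384,300),0))
E
```

```text
[ 0.53280069 -0.31982475  0.        ]
[ 0.52174388 -0.3329194   0.        ]
[ 0.69236374 -0.28478887  0.        ] [ 0.60141581 -0.49063868  0.        ]
```

View pics/s1.png

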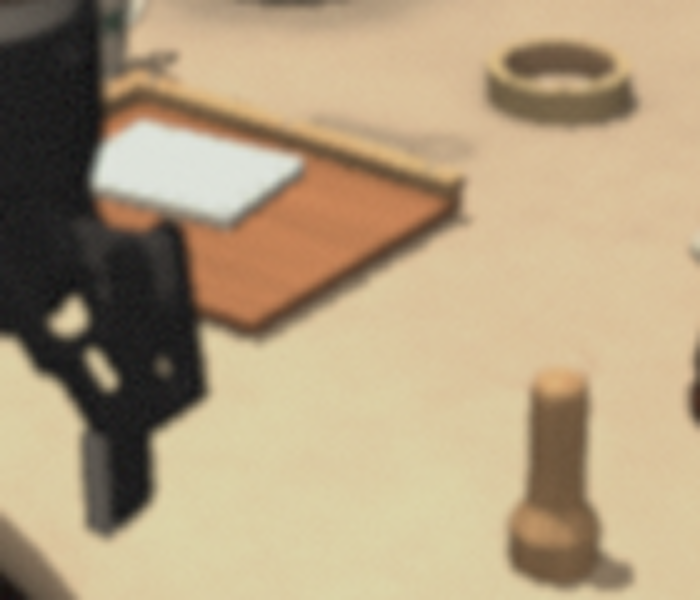

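View pics/t1.png

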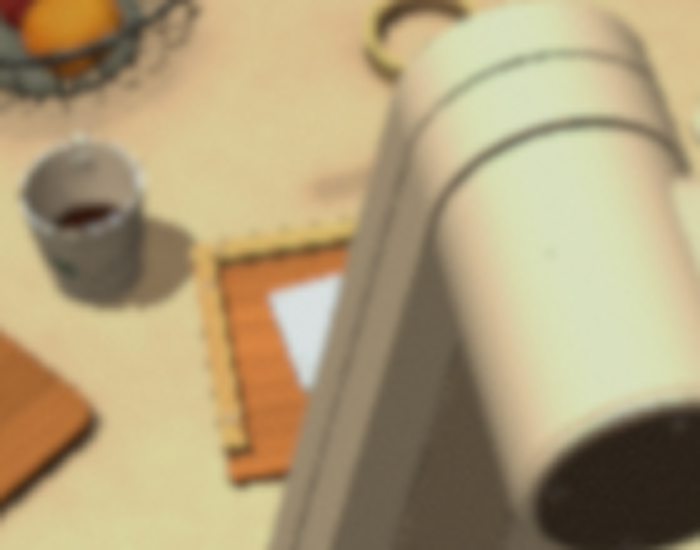

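Run:
```python
from h import *
c=read_camera("scene")
f=lambda x,y:(200+(x+.5)/5-.5,170+(y+.5)/5-.5)
top=ray(c,f(559,383),.1);print("top",top)
# predicted outline for candidate
p=top.copy()
for z,r in((.1,.014),(.05,.014),(.022,.022),(0,.022)):
    a=np.linspace(0,2*np.pi,73);q=proj(c,np.c_[p[0]+r*np.cos(a),p[1]+r*np.sin(a),0*a+z])
    q=(q-[200,170]+.5)*5-.5;print(z,q.min(0).round(),q.max(0).round())
print("board", ray(c,f(258,323),.016), ray(c,f(458,200),.016), ray(c,f(140,82),.030), ray(c,f(463,182),.03))
for g in [(145,123),(303,160),(232,218)]: print("tile",ray(c,f(*g),.026))
t=read_camera("top");ft=lambda x,y:(150+(x+.5)/5-.5,150+(y+.5)/5-.5)
print("top board corner", ray(t,ft(217,262),.016),ray(t,ft(232,484),.016),ray(t,ft(198,245),.03))
for g in [(268,296),(305,388)]: print("tile",ray(t,ft(*g),.026))
```

```text
top [ 0.5109139  -0.34172359  0.1       ]
0.1 [528. 368.] [590. 399.]
0.05 [525. 461.] [586. 494.]
0.022 [506. 503.] [601. 555.]
0 [504. 542.] [599. 595.]
board [ 0.5183943  -0.08658216  0.016     ] [ 0.69942183 -0.03070076  0.016     ] [0.62399316 0.20324975 0.03      ] [ 0.69878012 -0.03588968  0.03      ]
tile [0.59720526 0.15438663 0.026     ]
tile [0.64520968 0.05187404 0.026     ]
tile [0.56688535 0.01123389 0.026     ]
top board corner [0.63670676 0.20702387 0.016     ] [0.44418437 0.16587208 0.016     ] [0.64014511 0.22004572 0.03      ]
tile [0.60038881 0.16316806 0.026     ]
tile [0.52143348 0.12546907 0.026     ]
```

Run:
```python
from h import *
c=read_camera("scene")
crop(c,"pics/s2.png",290,235,340,293,10)
im=cv2.imread("pics/s2.png")
f=lambda P:((proj(c,P)-[290,235]+.5)*10-.5)
for cx,cy,col in((.511,-.342,(0,0,255)),(.515,-.337,(255,0,0))):
  for z,r in((.1,.014),(.022,.022),(0,.022)):
    a=np.linspace(0,2*np.pi,73);q=f(np.c_[cx+r*np.cos(a),cy+r*np.sin(a),0*a+z])
    cv2.polylines(im,[q.round().astype(int)],True,col,1)
cv2.imwrite("pics/s2.png",im)
```

```text
(no output)
```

View pics/s2.png

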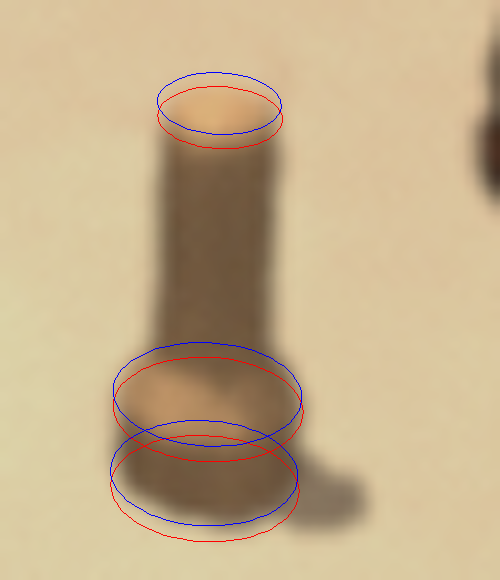

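>>> carry_out:
  moves: [0.035, 0.013, 0, 0, 0, 0.14, 0.0854, 0.075, 0.029, 0, 0, 0, 0.29, 0.0854, 0.115, 0.044, 0, 0, 0, 0.44, 0.0854, 0.155, 0.06, 0, 0, 0, 0.59, 0.0854, 0.195, 0.075, 0, 0, 0, 0.74, 0.0854]

```text
time_s: 0.85
tool_pos: [0.3631, -0.3956, 0.2314]
tcp_rot: [2.69, 1.623, -0.0]
wrist_force: [-0.3, -2.3, -0.1]
gripper_width: 1.001
```

>>> carry_out:
  moves: [0.035, 0.013, 0, 0, 0, 0.14, 0.0854, 0.07, 0.025, 0, 0, 0, 0.29, 0.0854, 0.105, 0.038, 0, 0, 0, 0.44, 0.0854, 0.135, 0.05, 0, 0, 0, 0.59, 0.0854, 0.153, 0.058, 0, 0, 0, 0.74, 0.0854]

```text
time_s: 1.35
tool_pos: [0.5169, -0.3371, 0.2307]
tcp_rot: [-1.918, -2.488, -0.001]
wrist_force: [-0.8, -0.3, -0.5]
gripper_width: 1.003
```

Run:
```python
from h import *
s=get_state();print(s['time_s'],s['q'],s['tool_pos'],s['tcp_rot'],s['wrist_force'])
c=read_camera("scene")
cv2.imwrite("pics/s3.png",c["color"][:,:,::-1])
t=read_camera("top");cv2.imwrite("pics/t3.png",t["color"][:,:,::-1])
crop(t,"pics/t4.png",170,170,290,270,6)
crop(c,"pics/s4.png",190,160,310,250,6)
```

```text
1.35 [-5.78063653e-01  4.80342236e-01  3.51042326e-01  1.44160888e+00
  4.42323585e-04  7.35411811e-01] [ 0.51687828 -0.3370534   0.23074277] [-1.91796707e+00 -2.48798783e+00 -6.78735113e-04] [-0.7742541  -0.28010549 -0.5472167 ]
```

View pics/s3.png

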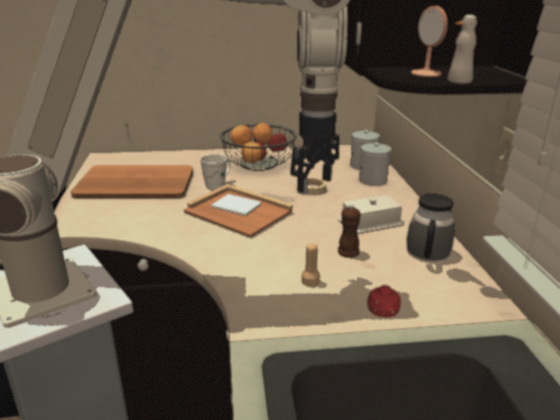

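View pics/t4.png

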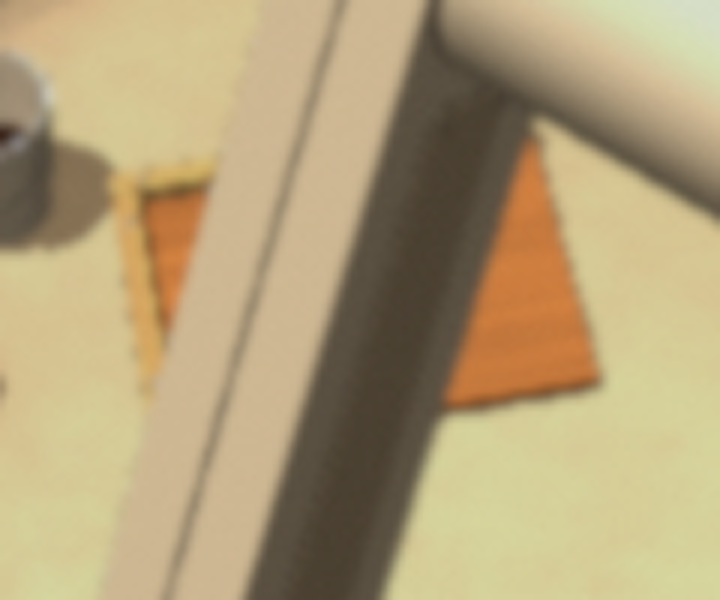

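View pics/s4.png

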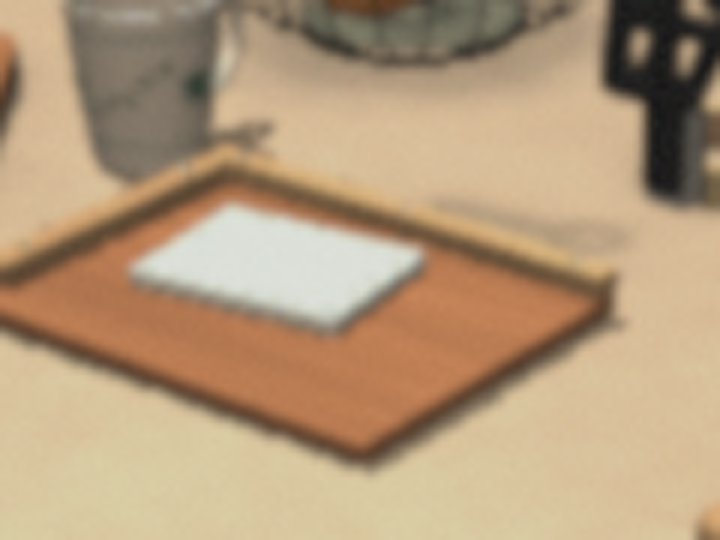

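Run:
```python
from h import *
from scipy.optimize import least_squares
c=read_camera("scene");t=read_camera("top")
fs=lambda x,y:np.array([190+(x+.5)/6-.5,160+(y+.5)/6-.5])
ft=lambda x,y:np.array([170+(x+.5)/6-.5,170+(y+.5)/6-.5])
ft1=lambda x,y:np.array([150+(x+.5)/5-.5,150+(y+.5)/5-.5])
obs=[(c,(-184,-244,0),fs(368,452)),(c,(16,-244,14),fs(615,273)),(c,(16,16,14),fs(228,147)),
(t,(-184,-244,0),ft(600,380)),(t,(16,16,14),ft(113,178)),(t,(-184,16,0),ft1(232,484))]
def W(p,P):
    co,si=np.cos(p[2]),np.sin(p[2]);P=np.array(P)/1000
    return np.array([p[0]+co*P[0]-si*P[1],p[1]+si*P[0]+co*P[1],.016+P[2]])
def res(p): return np.concatenate([proj(k,W(p,P))[0]-u for k,P,u in obs])
r=least_squares(res,[.63,.2,.26]);p=r.x;print(p,r.fun.reshape(-1,2).round(2))
tl=[(c,(-45,-60),fs(335,322)),(c,(-45,60),fs(130,268)),(c,(45,60),fs(228,205)),(c,(45,-60),fs(425,258)),(t,(45,60),ft1(268,296)),(t,(-45,60),ft1(305,388))]
def WT(q,P):
    co,si=np.cos(q[2]),np.sin(q[2]);return W(p,(q[0]+co*P[0]-si*P[1],q[1]+si*P[0]+co*P[1],10))
r=least_squares(lambda q:np.concatenate([proj(k,WT(q,P))[0]-u for k,P,u in tl]),[-70,-90,0.]);q=r.x;print(q,r.fun.reshape(-1,2).round(2))
for P in((45,60),(45,-60),(-45,60),(-45,-60)):
  co,si=np.cos(q[2]),np.sin(q[2]);print(P,(q[0]+co*P[0]-si*P[1],q[1]+si*P[0]+co*P[1]),WT(q,P))
np.save("board.npy",p)
# overlay
im=c["color"][:,:,::-1].copy();im=cv2.resize(im[160:250,180:310],None,fx=6,fy=6,interpolation=cv2.INTER_CUBIC)
g=lambda P:((proj(c,P)-[180,160]+.5)*6-.5).round().astype(int)
cv2.polylines(im,[g([W(p,k) for k in((-184,-244,0),(0,-244,0),(0,0,0),(-184,0,0))])],True,(255,0,0),1)
cv2.polylines(im,[g([W(p,k) for k in((16,-244,14),(16,16,14),(-184,16,14))])],False,(0,255,0),1)
cv2.polylines(im,[g([WT(q,k) for k in((-45,-60),(-45,60),(45,60),(45,-60))])],True,(0,0,255),1)
cv2.imwrite("pics/o1.png",im)
```

```text
[0.62458496 0.20253123 0.28691276] [[-0.73 -1.02]
 [ 0.95 -1.  ]
 [-0.1  -0.79]
 [ 1.07  0.69]
 [-0.08  0.32]
 [-0.01  0.15]]
[-72.70641784 -97.93653702   0.13209484] [[-0.42 -0.41]
 [-0.28 -0.26]
 [ 0.43 -0.42]
 [ 0.63 -1.18]
 [ 0.52  0.28]
 [ 0.1   1.03]]
(45, 60) (np.float64(-36.00111185226878), np.float64(-32.532251899974284)) [0.59926188 0.16114079 0.026     ]
(45, -60) (np.float64(-20.195789791499475), np.float64(-151.48683060359275)) [0.64808437 0.05152161 0.026     ]
(-45, 60) (np.float64(-125.21704587998262), np.float64(-44.38624344555126)) [0.51704749 0.12452392 0.026     ]
(-45, -60) (np.float64(-109.41172381921332), np.float64(-163.34082214916972)) [0.56586999 0.01490474 0.026     ]
```

View pics/o1.png

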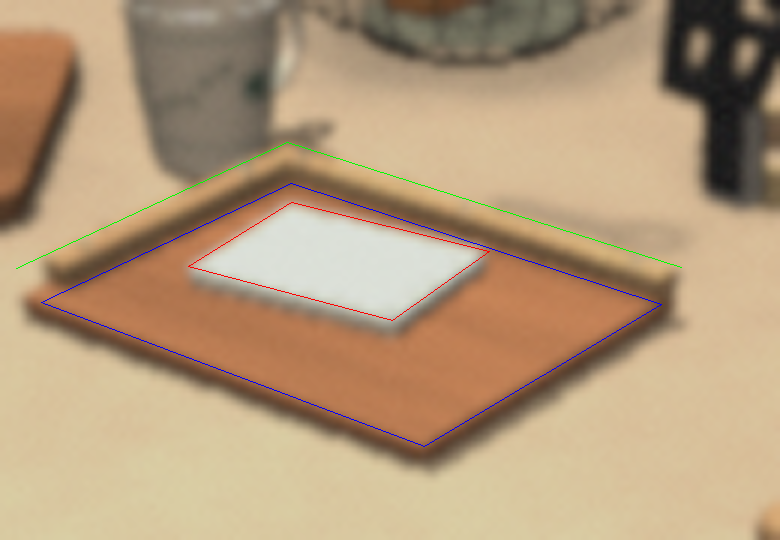

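>>> carry_out:
  moves: [0, 0, -0.03, 0, 0, 0.03, 0.0854, 0, 0, -0.06, 0, 0, 0.03, 0.0854, 0, 0, -0.09, 0, 0, 0.03, 0.0854, -0.001, 0, -0.11, 0, 0, 0.03, 0.0854, -0.001, 0, -0.11, 0, 0, 0.03, 0.0854]

```text
time_s: 2.05
tool_pos: [0.51, -0.3378, 0.1179]
tcp_rot: [-1.891, -2.5, 0.001]
wrist_force: [0.5, -0.1, 0.0]
gripper_width: 1.002
```

Run:
```python
from h import *
s=get_state();print(s['time_s'],s['tool_pos'],s['tcp_rot'],s['wrist_force'])
c=read_camera("scene");crop(c,"pics/s5.png",270,200,350,290,6)
t=read_camera("top")
x,y=proj(t,[.514,-.338,.1])[0].astype(int);print(x,y)
crop(t,"pics/t5.png",x-50,y-40,x+50,y+40,7)
```

```text
2.05 [ 0.51000288 -0.33776446  0.1179271 ] [-1.89058072e+00 -2.49950253e+00  1.28065052e-03] [ 0.50047941 -0.06018918  0.01776073]
347 224
```

View pics/s5.png

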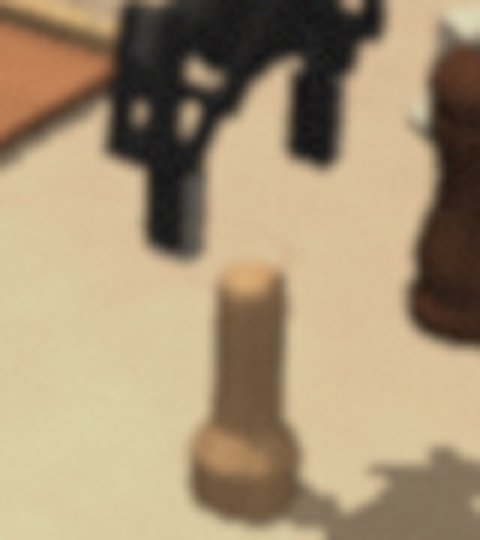

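View pics/t5.png

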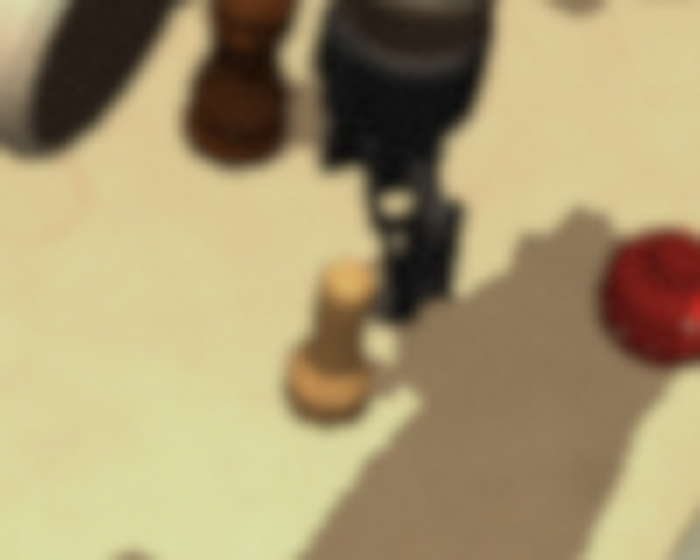

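Run:
```python
from h import *
from scipy.spatial.transform import Rotation as R
s=get_state();c=read_camera("scene");t=read_camera("top")
M=R.from_rotvec(s['tcp_rot']).as_matrix();print(M.round(3))
s=get_state();print(s['tool_pos'])
for nm,k,o,z in(("s5",c,(270,200),6),("t5",t,(297,184),7)):
  im=cv2.imread(f"pics/{nm}.png")
  for d,col in((-.0425,(0,0,255)),(0,(0,255,0)),(.0425,(255,0,0))):
    for h in (0,.013,.04):
      P=s['tool_pos']+M[:,1]*d-M[:,2]*h
      q=((proj(k,P)[0]-o+.5)*z-.5).astype(int);cv2.circle(im,tuple(int(v) for v in q),4,col,-1)
  cv2.imwrite(f"pics/{nm}b.png",im)
```

```text
[[-0.273  0.962 -0.   ]
 [ 0.962  0.273 -0.   ]
 [ 0.    -0.    -1.   ]]
[ 0.51420982 -0.33951457  0.12330935]
```

View pics/s5b.png

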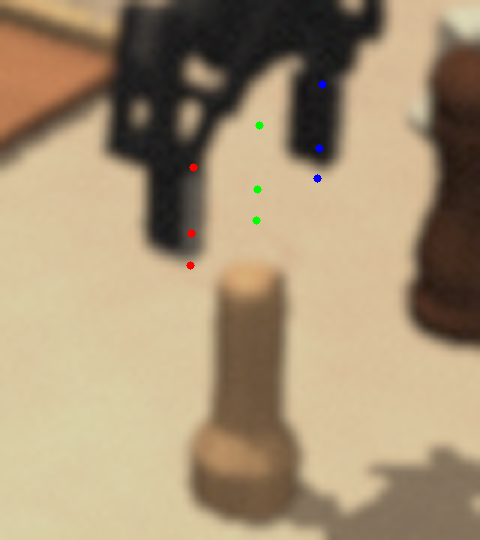

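View pics/t5b.png

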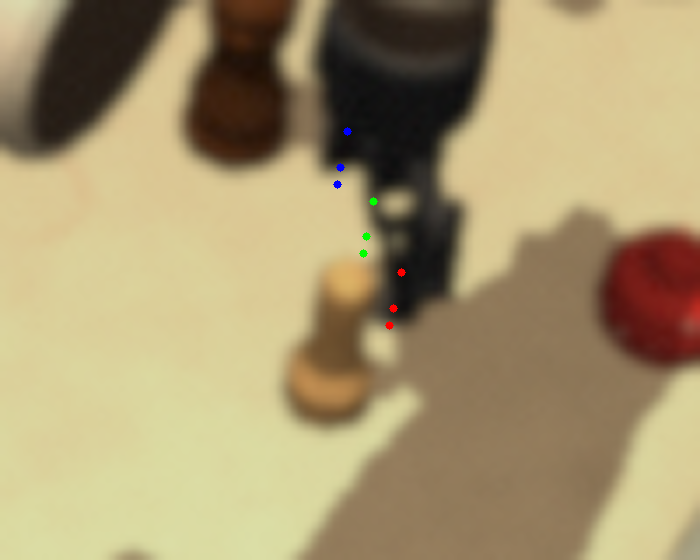

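>>> carry_out:
  moves: [0, 0.002, -0.02, 0, 0, 0, 0.0854, 0, 0.002, -0.045, 0, 0, 0, 0.0854, 0, 0.002, -0.065, 0, 0, 0, 0.0854, 0, 0.002, -0.075, 0, 0, 0, 0.0854, 0, 0.002, -0.075, 0, 0, 0, 0.0854]

```text
time_s: 2.75
tool_pos: [0.5133, -0.3363, 0.046]
tcp_rot: [-1.891, -2.508, 0.0]
wrist_force: [-0.6, 0.2, -0.4]
gripper_width: 1.002
```

>>> carry_out:
  moves: [0, 0, 0, 0, 0, 0, 0.06, 0, 0, 0, 0, 0, 0, 0.045, 0, 0, 0, 0, 0, 0, 0.033, 0, 0, 0, 0, 0, 0, 0.026, 0, 0, 0, 0, 0, 0, 0.02]
  squeeze: 100

```text
time_s: 3.25
tool_pos: [0.5145, -0.3369, 0.0475]
tcp_rot: [1.89, 2.507, 0.0]
wrist_force: [0.4, -0.3, 3.8]
gripper_width: 0.304
```

>>> carry_out:
  moves: [0, 0, 0, 0, 0, 0, 0.0, 0, 0, 0, 0, 0, 0, 0.0, 0, 0, 0, 0, 0, 0, 0.0, 0, 0, 0, 0, 0, 0, 0.0]
  squeeze: 100

```text
time_s: 3.65
tool_pos: [0.5145, -0.3369, 0.0475]
tcp_rot: [1.889, 2.507, 0.0]
wrist_force: [0.8, 1.0, 5.4]
gripper_width: 0.307
```

Run:
```python
from h import *
c=read_camera("scene");crop(c,"pics/s6.png",270,200,350,290,6)
s=get_state();print(s['time_s'],s['tool_pos'],s['tcp_rot'],s['wrist_force'],s['gripper_width'])
t=read_camera("top")
crop(t,"pics/t6.png",297,184,397,264,7)
```

```text
3.7 [ 0.51450956 -0.33686428  0.04752585] [1.88939486e+00 2.50691905e+00 3.15321144e-04] [-0.35982597  0.0679427   5.4873884 ] 0.30583168304919817
```

View pics/s6.png

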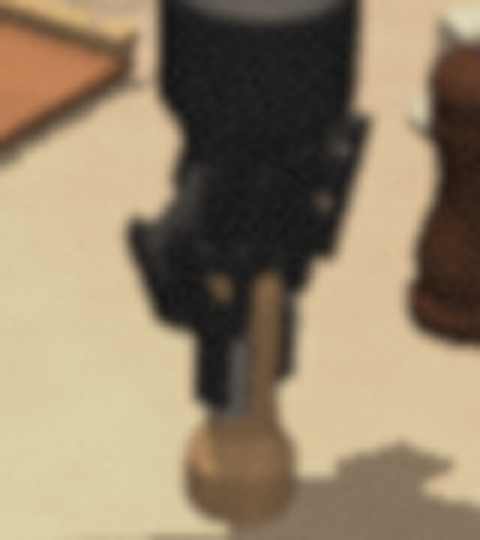

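View pics/t6.png

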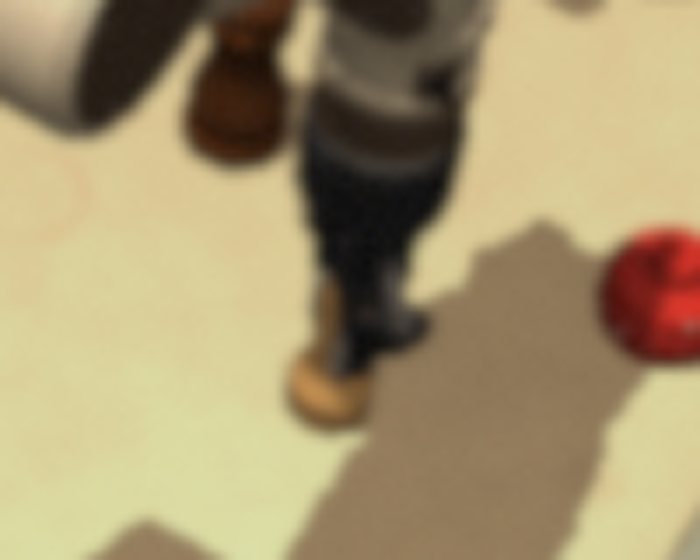

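>>> carry_out:
  moves: [0, 0, 0.01, 0, 0, 0, 0.0, 0, 0, 0.03, 0, 0, 0, 0.0, 0, 0, 0.055, 0, 0, 0, 0.0, 0, 0, 0.075, 0, 0, 0, 0.0, 0, 0, 0.08, 0, 0, 0, 0.0]

```text
time_s: 4.25
tool_pos: [0.5147, -0.3372, 0.129]
tcp_rot: [1.889, 2.506, 0.0]
wrist_force: [0.2, -0.3, -0.3]
gripper_width: 0.307
```

>>> carry_out:
  moves: [-0.001, 0.02, 0, 0, 0, 0, 0.0, -0.003, 0.05, 0, 0, 0, 0, 0.0, -0.005, 0.09, 0, 0, 0, 0, 0.0, -0.007, 0.13, 0, 0, 0, 0, 0.0, -0.009, 0.17, 0, 0, 0, 0, 0.0]

```text
time_s: 4.75
tool_pos: [0.5034, -0.1648, 0.1252]
tcp_rot: [-1.891, -2.506, 0.001]
wrist_force: [0.2, -0.0, -0.3]
gripper_width: 0.305
```

>>> carry_out:
  moves: [-0.002, 0.04, 0, 0, 0, 0, 0.0, -0.004, 0.08, 0, 0, 0, 0, 0.0, -0.006, 0.12, 0, 0, 0, 0, 0.0, -0.008, 0.16, 0, 0, 0, 0, 0.0, -0.01, 0.2, 0, 0, 0, 0, 0.0]

```text
time_s: 5.25
tool_pos: [0.4934, 0.035, 0.1254]
tcp_rot: [-1.89, -2.507, 0.002]
wrist_force: [1.2, -0.2, -1.9]
gripper_width: 0.308
```

>>> carry_out:
  moves: [-0.001, 0.03, 0, 0, 0, 0, 0.0, -0.003, 0.048, 0, 0, 0, 0, 0.0, -0.003, 0.048, 0, 0, 0, 0, 0.0, -0.003, 0.048, 0, 0, 0, 0, 0.0]

```text
time_s: 5.65
tool_pos: [0.4909, 0.0816, 0.1255]
tcp_rot: [-1.889, -2.509, 0.003]
wrist_force: [-0.5, 0.6, -1.5]
gripper_width: 0.306
```

Run:
```python
from h import *
s=get_state();print(s['time_s'],s['q'],s['tool_pos'],s['tcp_rot'],s['wrist_force'],s['gripper_width'])
c=read_camera("scene");crop(c,"pics/s7.png",160,130,310,250,5)
t=read_camera("top")
crop(t,"pics/t7.png",160,150,310,270,5)
```

```text
5.65 [ 1.65029972e-01  3.10478787e-01 -1.87669912e-01  1.07450888e+00
 -5.36085726e-04  1.45574783e+00] [0.49087744 0.08158808 0.1255316 ] [-1.88908227 -2.50905292  0.00269796] [-0.47863833  0.56285402 -1.5146226 ] 0.30565249376535325
```

View pics/s7.png

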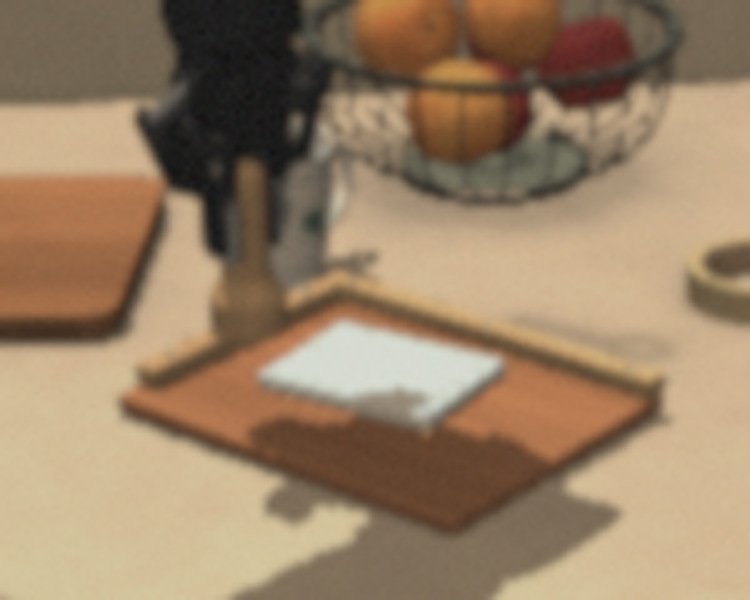

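View pics/t7.png

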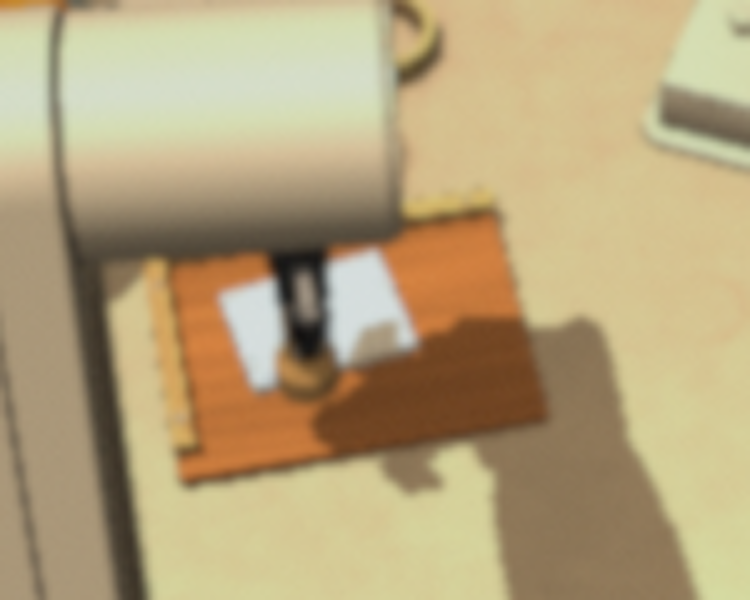

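```bash
cat > fit.py <<'E'
from h import *
from scipy.optimize import least_squares
def W(p,P):
    co,si=np.cos(p[2]),np.sin(p[2]);P=np.array(P)/1000
    return np.array([p[0]+co*P[0]-si*P[1],p[1]+si*P[0]+co*P[1],.016+P[2]])
def WT(p,q,P):
    co,si=np.cos(q[2]),np.sin(q[2]);return W(p,(q[0]+co*P[0]-si*P[1],q[1]+si*P[0]+co*P[1],10))
def fitb(obs,p0=(.624,.202,.287)):
    r=least_squares(lambda p:np.concatenate([proj(k,W(p,P))[0]-u for k,P,u in obs]),p0);return r.x,r.fun.reshape(-1,2).round(2)
def fitt(p,tl):
    r=least_squares(lambda q:np.concatenate([proj(k,WT(p,q,P))[0]-u for k,P,u in tl]),[-70,-90,0.]);return r.x,r.fun.reshape(-1,2).round(2)
E
python3 - <<'E'
from fit import *
c=read_camera("scene");t=read_camera("top")
fs=lambda x,y:np.array([160+(x+.5)/5-.5,130+(y+.5)/5-.5])
ft=lambda x,y:np.array([160+(x+.5)/5-.5,150+(y+.5)/5-.5])
bs=[(c,(-184,-244,0),fs(450,521)),(c,(16,-244,14),fs(663,377)),(c,(16,16,14),fs(342,274)),(c,(-184,16,0),fs(121,402))]
bt=[(t,(-184,-244,0),ft(548,415)),(t,(16,-244,14),ft(496,190)),(t,(-184,16,0),ft(182,482))]
ts=[(c,(-45,-60),fs(425,419)),(c,(-45,60),fs(257,374)),(c,(45,60),fs(345,319)),(c,(45,-60),fs(504,362))]
tt=[(t,(45,60),ft(218,293)),(t,(-45,60),ft(256,392)),(t,(45,-60),ft(378,249)),(t,(-45,-60),ft(418,347))]
for n,b,q in(("s",bs,ts),("t",bt,tt),("both",bs+bt,ts+tt)):
    p,f=fitb(b);print(n,p,f.tolist());x,g=fitt(p,q);print("  tile",x,g.tolist())
np.save("board.npy",p)
s=get_state();T=s['tool_pos']
a=np.linspace(0,6.28,60)
im=cv2.imread("pics/t7.png");im2=cv2.imread("pics/s7.png")
for z,r in((-.0475,.022),(-.0255,.022)):
    P=np.c_[T[0]+r*np.cos(a),T[1]+r*np.sin(a),T[2]+z+0*a]
    cv2.polylines(im,[((proj(t,P)-[160,150]+.5)*5-.5).round().astype(int)],True,(255,0,0),1)
    cv2.polylines(im2,[((proj(c,P)-[160,130]+.5)*5-.5).round().astype(int)],True,(255,0,0),1)
cv2.imwrite("pics/o7.png",np.hstack([im[200:500,150:500],im2[100:400,100:450]]))
E
```

```text
s [0.62331179 0.19838412 0.27990033] [[0.29, 0.93], [1.06, -0.12], [-0.13, -0.61], [-1.26, -1.05]]
  tile [-71.93389736 -96.38172261   0.12043612] [[-0.16, -0.05], [-0.19, -0.21], [-0.28, 0.22], [0.62, -0.01]]
t [0.62766872 0.20460012 0.28605951] [[0.89, 0.31], [-0.39, -0.15], [-0.52, -0.23]]
  tile [-73.72271104 -98.2742306    0.13655343] [[0.16, 0.45], [-0.38, -0.25], [0.18, 0.41], [0.06, -0.58]]
both [0.62587395 0.20286694 0.28310572] [[0.5, -0.03], [0.94, -0.95], [-0.21, -1.23], [-1.06, -1.75], [1.24, 0.95], [0.09, 0.39], [-0.25, 0.25]]
  tile [-72.92149981 -97.51181766   0.12837007] [[0.21, -0.68], [-0.02, -0.63], [-0.41, -0.23], [0.65, -0.66], [0.36, 0.63], [-0.45, 0.02], [0.5, 0.86], [0.12, -0.03]]
```

View pics/o7.png

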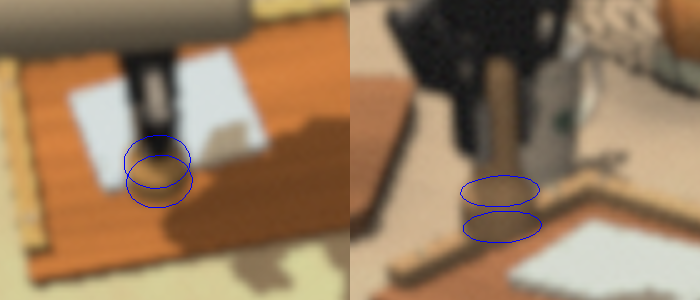

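>>> carry_out:
  moves: [0, 0, -0.015, 0, 0, 0, 0.0, 0, 0, -0.035, 0, 0, 0, 0.0, 0, 0, -0.05, 0, 0, 0, 0.0, 0, 0, -0.058, 0, 0, 0, 0.0, 0, 0, -0.058, 0, 0, 0, 0.0]

```text
time_s: 6.35
tool_pos: [0.4907, 0.0808, 0.0672]
tcp_rot: [-1.891, -2.506, 0.003]
wrist_force: [-0.7, -0.3, -1.1]
gripper_width: 0.306
```

```bash
cat > st.py <<'E'
from fit import *
s=get_state();p=np.load("board.npy");d=s['tool_pos'][:2]-p[:2]
co,si=np.cos(p[2]),np.sin(p[2]);Rb=np.array([[co,si],[-si,co]])
F=[]
print("t",round(s['time_s'],2),"tcp",s['tool_pos'].round(4),"board mm",(Rb@d*1000).round(1),"F world",s['wrist_force'].round(2),"F board",(Rb@s['wrist_force'][:2]).round(2),"w",round(s['gripper_width'],3),"M",s['torque'].round(2))
E
python3 st.py
```

```text
t 6.35 tcp [0.4907 0.0808 0.0672] board mm [-163.9  -79.5] F world [-0.74 -0.27 -1.08] F board [-0.79 -0.05] w 0.306 M [-0.02  0.07  0.06]
```

>>> carry_out:
  moves: [0.004, 0.001, -0.001, 0, 0, 0, 0.0, 0.008, 0.002, -0.0015, 0, 0, 0, 0.0, 0.012, 0.0035, -0.0015, 0, 0, 0, 0.0, 0.0155, 0.0045, -0.0015, 0, 0, 0, 0.0, 0.017, 0.005, -0.0015, 0, 0, 0, 0.0]

```text
time_s: 6.85
tool_pos: [0.5095, 0.0869, 0.0672]
tcp_rot: [1.89, 2.508, 0.001]
wrist_force: [0.6, -0.2, -0.8]
gripper_width: 0.304
```

>>> carry_out:
  moves: [0.002, 0.0006, 0, 0, 0, 0, 0.0, 0.004, 0.0012, 0, 0, 0, 0, 0.0, 0.006, 0.0017, 0, 0, 0, 0, 0.0, 0.008, 0.0023, 0, 0, 0, 0, 0.0, 0.01, 0.0029, 0, 0, 0, 0, 0.0]

```text
time_s: 7.35
tool_pos: [0.5187, 0.0895, 0.0667]
tcp_rot: [-1.891, -2.509, 0.0]
wrist_force: [0.4, -0.5, -2.0]
gripper_width: 0.306
```

```bash
python3 st.py
python3 - <<'E'
from h import *
t=read_camera("top");crop(t,"pics/t8.png",160,150,310,270,5)
c=read_camera("scene");crop(c,"pics/s8.png",160,150,310,250,5)
E
```

```text
t 7.35 tcp [0.5187 0.0895 0.0667] board mm [-134.6  -78.9] F world [ 0.37 -0.47 -1.95] F board [ 0.23 -0.56] w 0.306 M [ 0.02  0.09 -0.03]
```

View pics/t8.png

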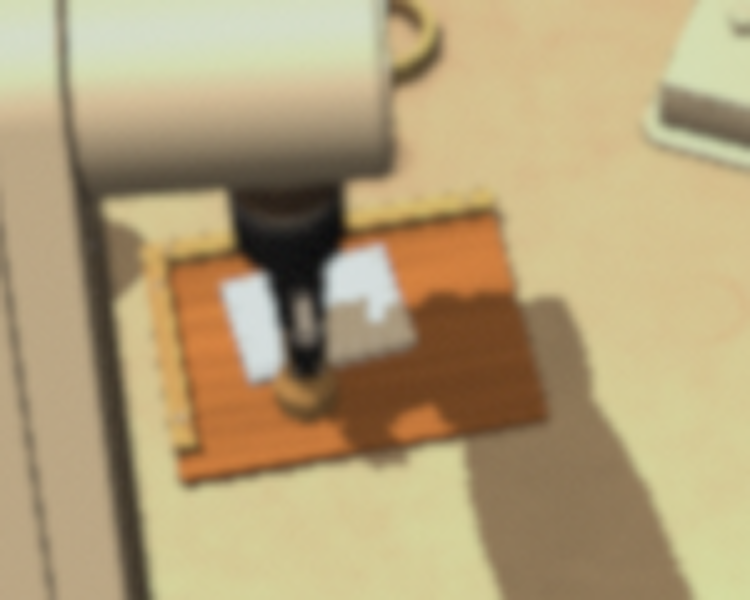

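View pics/s8.png

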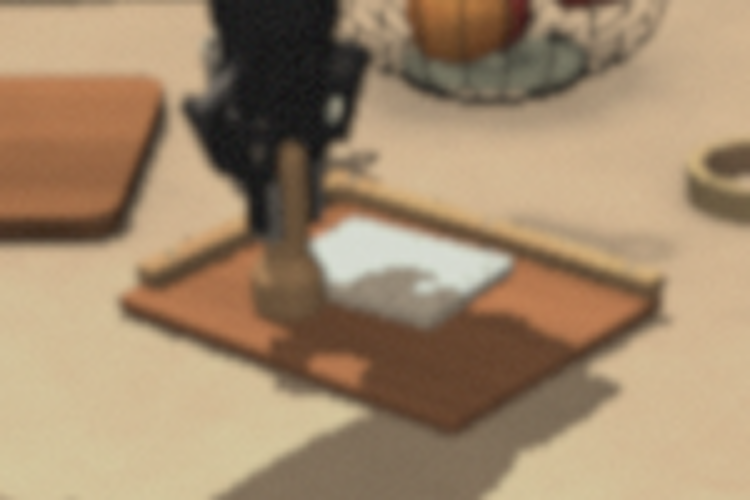

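Run:
```python
from fit import *
t=read_camera("top");p=np.load("board.npy")
ft=lambda x,y:np.array([160+(x+.5)/5-.5,150+(y+.5)/5-.5])
for P in (np.array([.62767,.2046,.28606]),):
    print(fitt(P,[(t,(45,60),ft(221,285)),(t,(-45,60),ft(249,383)),(t,(45,-60),ft(386,244)),(t,(-45,-60),ft(417,346))]))
```

```text
(array([-6.87748903e+01, -9.95774942e+01,  7.39493430e-02]), array([[ 0.24, -0.04],
       [ 0.12, -0.26],
       [-0.27,  0.89],
       [-0.1 , -0.53]]))
```

>>> carry_out:
  moves: [0.002, 0.0006, -0.0005, 0, 0, 0, 0.0, 0.004, 0.0012, -0.001, 0, 0, 0, 0.0, 0.006, 0.0017, -0.001, 0, 0, 0, 0.0, 0.0075, 0.0021, -0.001, 0, 0, 0, 0.0, 0.0075, 0.0021, -0.001, 0, 0, 0, 0.0]

```text
time_s: 8.0
tool_pos: [0.5265, 0.0917, 0.0658]
tcp_rot: [1.891, 2.509, 0.0]
wrist_force: [0.2, 1.8, -0.4]
gripper_width: 0.305
```

```bash
python3 st.py
python3 - <<'E'
from h import *
t=read_camera("top");crop(t,"pics/t9.png",180,170,280,250,8)
E
```

```text
t 8.0 tcp [0.5265 0.0917 0.0658] board mm [-126.5  -79. ] F world [ 0.16  1.77 -0.41] F board [0.65 1.66] w 0.305 M [-0.01  0.02  0.05]
```

View pics/t9.png

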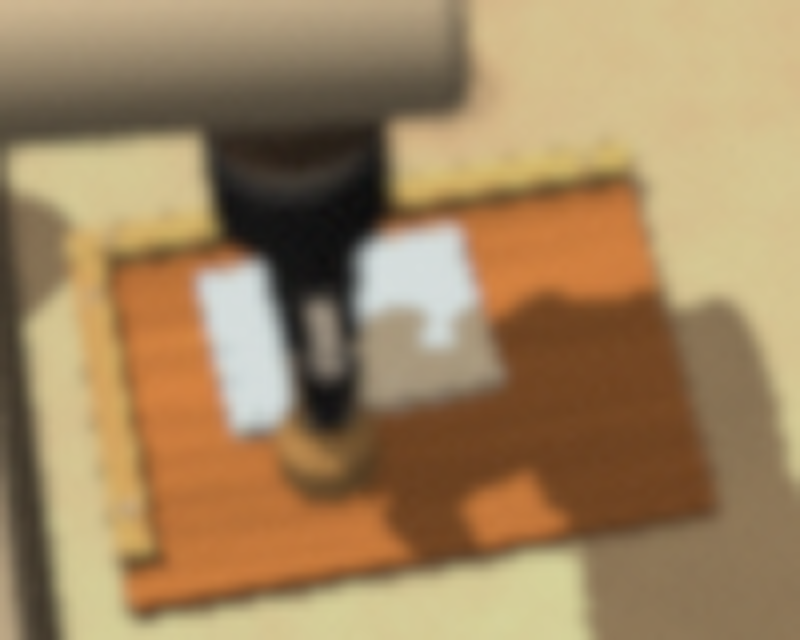

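```bash
cat > av.py <<'E'
from fit import *
import sys
n=int(sys.argv[1]) if len(sys.argv)>1 else 8
p=np.load("board.npy");co,si=np.cos(p[2]),np.sin(p[2]);Rb=np.array([[co,si],[-si,co]])
L=[];X=[]
for i in range(n):
    read_camera("top");s=get_state();L.append(np.r_[Rb@s['wrist_force'][:2],s['wrist_force'][2]]);X.append(s['tool_pos'])
L=np.array(L);X=np.mean(X,0)
print("t",round(s['time_s'],2),"tcp",X.round(4),"board",(Rb@(X[:2]-p[:2])*1000).round(2),"Fb mean",L.mean(0).round(2),"sd",L.std(0).round(2))
E
python3 av.py 10
```

```text
t 8.55 tcp [0.5262 0.0916 0.0659] board [-126.78  -79.  ] Fb mean [ 0.1  -0.04 -1.29] sd [0.57 0.31 0.54]
```

>>> carry_out:
  moves: [-0.0038, -0.0011, 0, 0, 0, 0, 0.0, -0.0018, -0.008, 0, 0, 0, 0, 0.0, 0.0001, -0.0145, 0, 0, 0, 0, 0.0, 0.0025, -0.0138, 0, 0, 0, 0, 0.0, 0.0045, -0.0132, 0, 0, 0, 0, 0.0]

```text
time_s: 9.05
tool_pos: [0.5311, 0.0781, 0.0659]
tcp_rot: [1.892, 2.508, 0.001]
wrist_force: [0.3, 0.3, -1.0]
gripper_width: 0.304
```

>>> carry_out:
  moves: [0.0015, 0.0004, 0, 0, 0, 0, 0.0, 0.003, 0.0009, 0, 0, 0, 0, 0.0, 0.0045, 0.0013, 0, 0, 0, 0, 0.0, 0.0058, 0.0017, 0, 0, 0, 0, 0.0, 0.0058, 0.0017, 0, 0, 0, 0, 0.0]

```text
time_s: 9.55
tool_pos: [0.5367, 0.0803, 0.0658]
tcp_rot: [1.891, 2.509, 0.0]
wrist_force: [0.9, 0.4, -1.0]
gripper_width: 0.302
```

```bash
python3 av.py 4
python3 - <<'E'
from h import *
t=read_camera("top");crop(t,"pics/t10.png",180,170,280,250,8)
c=read_camera("scene");crop(c,"pics/s10.png",180,170,300,250,6)
E
```

```text
t 9.75 tcp [0.5366 0.0802 0.0658] board [-119.99  -92.85] Fb mean [ 0.15 -0.03 -1.47] sd [0.28 0.4  0.55]
```

View pics/t10.png

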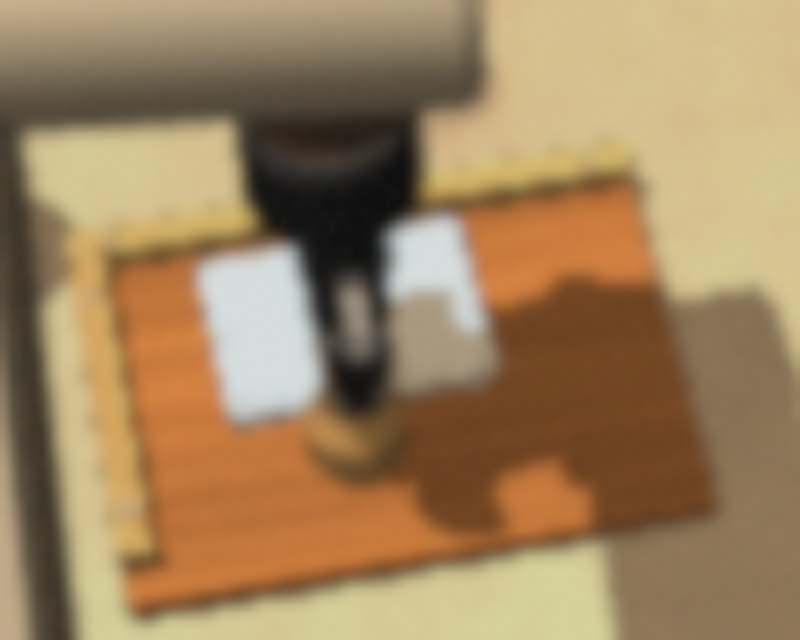

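View pics/s10.png

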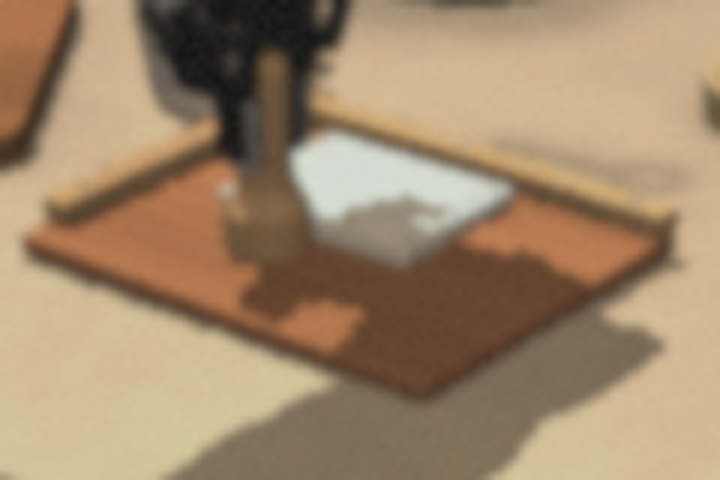

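>>> carry_out:
  moves: [0.001, 0.0003, 0, 0, 0, 0, 0.0, 0.002, 0.0006, 0, 0, 0, 0, 0.0, 0.003, 0.0009, 0, 0, 0, 0, 0.0, 0.004, 0.0012, 0, 0, 0, 0, 0.0, 0.005, 0.0015, 0, 0, 0, 0, 0.0]

```text
time_s: 10.35
tool_pos: [0.5415, 0.0816, 0.0658]
tcp_rot: [-1.891, -2.509, 0.0]
wrist_force: [0.6, -0.4, -2.2]
gripper_width: 0.306
```

```bash
python3 av.py 4
```

```text
t 10.55 tcp [0.5417 0.0817 0.0658] board [-114.68  -92.88] Fb mean [-0.5   0.05 -0.96] sd [0.19 0.28 0.36]
```

Fence contact should come within a few millimetres, so I'm switching to 0.4 mm rows.

>>> carry_out:
  moves: [0.0004, 0.0001, 0, 0, 0, 0, 0.0, 0.0008, 0.0002, 0, 0, 0, 0, 0.0, 0.0012, 0.0003, 0, 0, 0, 0, 0.0, 0.0015, 0.0004, 0, 0, 0, 0, 0.0, 0.0015, 0.0004, 0, 0, 0, 0, 0.0]

```text
time_s: 11.05
tool_pos: [0.543, 0.082, 0.0658]
tcp_rot: [-1.891, -2.509, 0.0]
wrist_force: [-0.3, 0.2, -1.6]
gripper_width: 0.306
```

```bash
python3 av.py 4
```

```text
t 11.25 tcp [0.543  0.082  0.0658] board [-113.36  -92.9 ] Fb mean [ 0.07  0.17 -0.92] sd [0.14 0.42 0.59]
```

>>> carry_out:
  moves: [0.0004, 0.0001, 0, 0, 0, 0, 0.0, 0.0008, 0.0002, 0, 0, 0, 0, 0.0, 0.0012, 0.0003, 0, 0, 0, 0, 0.0, 0.0015, 0.0004, 0, 0, 0, 0, 0.0, 0.0015, 0.0004, 0, 0, 0, 0, 0.0]

```text
time_s: 11.75
tool_pos: [0.5446, 0.0824, 0.0658]
tcp_rot: [1.891, 2.509, 0.0]
wrist_force: [-0.5, 1.2, -1.8]
gripper_width: 0.305
```

```bash
python3 av.py 4;python3 - <<'E'
from h import *
t=read_camera("top");crop(t,"pics/t11.png",180,170,280,250,8)
c=read_camera("scene");crop(c,"pics/s11.png",180,170,300,250,6)
E
```

```text
t 11.95 tcp [0.5445 0.0824 0.0658] board [-111.75  -92.94] Fb mean [-0.09 -0.24 -1.13] sd [0.22 0.25 0.33]
```

View pics/t11.png

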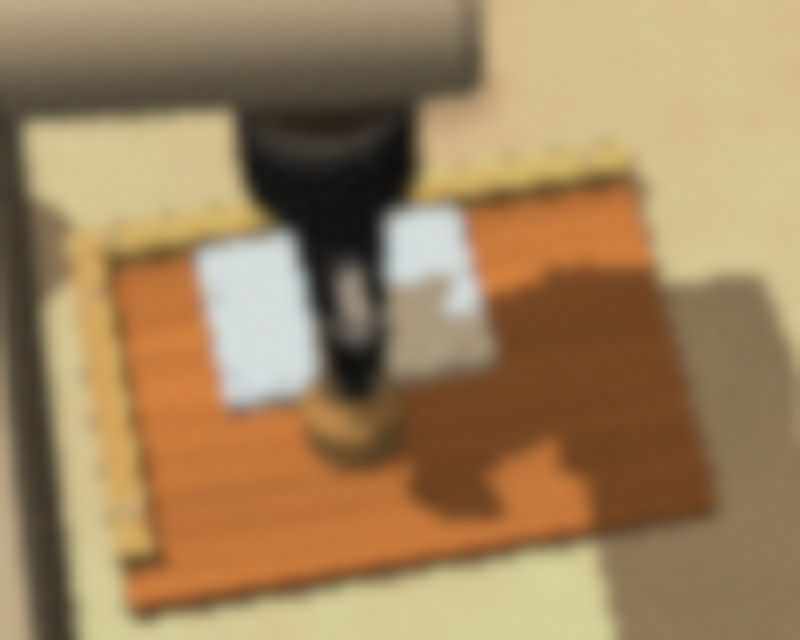

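View pics/s11.png

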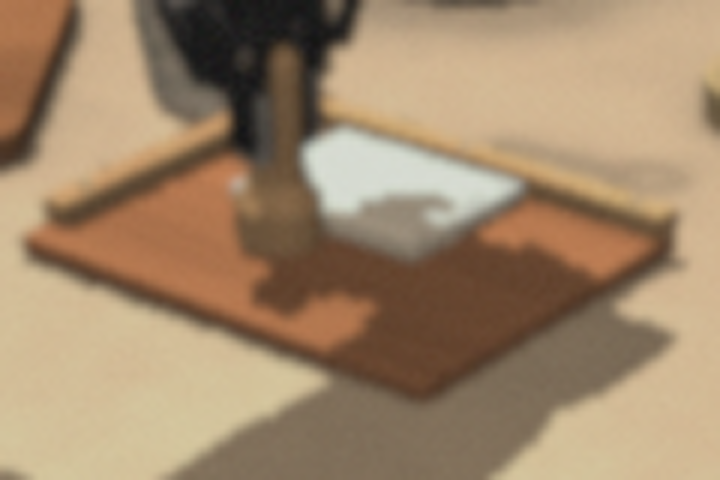

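>>> carry_out:
  moves: [0.0002, 0.0001, 0, 0, 0, 0, 0.0, 0.0004, 0.0001, 0, 0, 0, 0, 0.0, 0.0006, 0.0002, 0, 0, 0, 0, 0.0, 0.0008, 0.0002, 0, 0, 0, 0, 0.0]

```text
time_s: 12.45
tool_pos: [0.5452, 0.0826, 0.0658]
tcp_rot: [-1.891, -2.509, -0.0]
wrist_force: [-0.3, -0.6, -1.5]
gripper_width: 0.311
```

```bash
python3 av.py 4
```

```text
t 12.65 tcp [0.5453 0.0826 0.0658] board [-110.99  -92.96] Fb mean [-0.55 -0.1  -1.06] sd [0.4  0.23 0.39]
```

>>> carry_out:
  moves: [0.0002, 0.0001, 0, 0, 0, 0, 0.0, 0.0004, 0.0001, 0, 0, 0, 0, 0.0, 0.0006, 0.0002, 0, 0, 0, 0, 0.0, 0.0008, 0.0002, 0, 0, 0, 0, 0.0]

```text
time_s: 13.05
tool_pos: [0.5461, 0.0828, 0.0658]
tcp_rot: [-1.891, -2.509, 0.0]
wrist_force: [-0.9, 0.1, -0.9]
gripper_width: 0.299
```

```bash
python3 av.py 4
```

```text
t 13.25 tcp [0.5461 0.0828 0.0658] board [-110.17  -92.99] Fb mean [-0.57  0.55 -0.78] sd [0.19 0.22 0.34]
```

>>> carry_out:
  moves: [0.0002, 0.0001, 0, 0, 0, 0, 0.0, 0.0004, 0.0001, 0, 0, 0, 0, 0.0, 0.0006, 0.0002, 0, 0, 0, 0, 0.0, 0.0008, 0.0002, 0, 0, 0, 0, 0.0]

```text
time_s: 13.65
tool_pos: [0.5467, 0.083, 0.0658]
tcp_rot: [-1.891, -2.509, 0.0]
wrist_force: [-1.5, -0.8, -0.3]
gripper_width: 0.307
```

```bash
python3 av.py 4
```

```text
t 13.85 tcp [0.5468 0.083  0.0658] board [-109.46  -93.02] Fb mean [-0.74  0.   -0.78] sd [0.3  0.38 0.33]
```

>>> carry_out:
  moves: [0.0002, 0.0001, 0, 0, 0, 0, 0.0, 0.0004, 0.0001, 0, 0, 0, 0, 0.0, 0.0006, 0.0002, 0, 0, 0, 0, 0.0, 0.0008, 0.0002, 0, 0, 0, 0, 0.0]

```text
time_s: 14.25
tool_pos: [0.5469, 0.083, 0.0656]
tcp_rot: [-1.89, -2.508, 0.002]
wrist_force: [-3.6, -0.7, -0.8]
gripper_width: 0.305
```

```bash
python3 av.py 4;python3 - <<'E'
from h import *
t=read_camera("top");crop(t,"pics/t12.png",180,170,280,250,8)
E
```

```text
t 14.45 tcp [0.5469 0.083  0.0656] board [-109.3   -93.04] Fb mean [-3.63 -0.25 -0.2 ] sd [0.38 0.55 0.15]
```

View pics/t12.png

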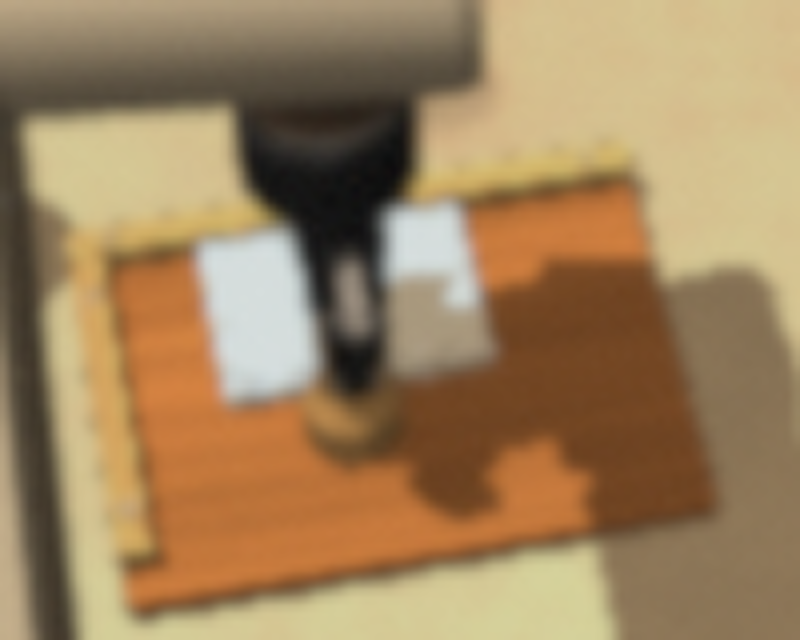

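>>> carry_out:
  moves: [0.0002, 0.0001, 0, 0, 0, 0, 0.0, 0.0004, 0.0001, 0, 0, 0, 0, 0.0, 0.0004, 0.0001, 0, 0, 0, 0, 0.0]

```text
time_s: 14.8
tool_pos: [0.547, 0.083, 0.0655]
tcp_rot: [-1.89, -2.508, 0.003]
wrist_force: [-4.7, -0.9, 0.2]
gripper_width: 0.306
```

```bash
python3 av.py 5
```

```text
t 15.05 tcp [0.547  0.083  0.0655] board [-109.2   -93.05] Fb mean [-5.63 -0.06  0.32] sd [0.68 0.43 0.22]
```

>>> carry_out:
  moves: [0.0001, 0, 0, 0, 0, 0, 0.0, 0.0001, 0, 0, 0, 0, 0, 0.0, 0.0001, 0, 0, 0, 0, 0, 0.0]

```text
time_s: 15.35
tool_pos: [0.547, 0.083, 0.0654]
tcp_rot: [-1.89, -2.507, 0.003]
wrist_force: [-4.9, -1.2, -0.5]
gripper_width: 0.309
```

```bash
python3 av.py 6
```

```text
t 15.65 tcp [0.547  0.083  0.0654] board [-109.2   -93.05] Fb mean [-5.51 -0.1   0.11] sd [0.47 0.25 0.6 ]
```

>>> carry_out:
  moves: [0.0001, 0, 0, 0, 0, 0, 0.0, 0.0001, 0, 0, 0, 0, 0, 0.0, 0.0001, 0, 0, 0, 0, 0, 0.0]

```text
time_s: 15.95
tool_pos: [0.547, 0.083, 0.0654]
tcp_rot: [-1.89, -2.507, 0.003]
wrist_force: [-5.7, -0.8, 0.4]
gripper_width: 0.307
```

```bash
python3 av.py 6
```

```text
t 16.25 tcp [0.547  0.083  0.0654] board [-109.2   -93.06] Fb mean [-5.47  0.26  0.35] sd [0.3  0.51 0.5 ]
```

>>> carry_out:
  moves: [-0.003, -0.001, 0, 0, 0, 0, 0.0, -0.009, -0.0026, 0, 0, 0, 0, 0.0, -0.0144, -0.0042, 0.01, 0, 0, 0, 0.0, -0.0144, -0.0042, 0.03, 0, 0, 0.1, 0.0, -0.0144, -0.0042, 0.045, 0, 0, 0.2, 0.0]

```text
time_s: 16.75
tool_pos: [0.5344, 0.0791, 0.1127]
tcp_rot: [1.625, 2.687, 0.003]
wrist_force: [1.1, 0.8, -0.9]
gripper_width: 0.304
```

>>> carry_out:
  moves: [0.01, -0.007, 0, 0, 0, 0.14, 0.0, 0.03, -0.022, 0, 0, 0, 0.28, 0.0, 0.05, -0.037, 0, 0, 0, 0.42, 0.0, 0.07, -0.052, 0, 0, 0, 0.56, 0.0, 0.09, -0.067, 0, 0, 0, 0.7, 0.0]

```text
time_s: 17.25
tool_pos: [0.6252, 0.0115, 0.1122]
tcp_rot: [0.602, 3.081, 0.001]
wrist_force: [0.1, -0.4, -0.4]
gripper_width: 0.301
```

>>> carry_out:
  moves: [0.01, -0.007, 0, 0, 0, 0.14, 0.0, 0.018, -0.013, 0, 0, 0, 0.28, 0.0, 0.0189, -0.0138, 0, 0, 0, 0.42, 0.0, 0.0189, -0.0138, 0, 0, 0, 0.56, 0.0, 0.0189, -0.0138, 0, 0, 0, 0.67, 0.0]

```text
time_s: 17.75
tool_pos: [0.6434, -0.0019, 0.1119]
tcp_rot: [-0.443, 3.108, -0.0]
wrist_force: [-0.0, -0.5, -0.6]
gripper_width: 0.31
```

```bash
python3 - <<'E'
import numpy as np
p=np.load("board.npy");p[:2]+=.0028*np.array([np.cos(p[2]),np.sin(p[2])]);np.save("board.npy",p);print(p)
E
python3 st.py
python3 - <<'E'
from h import *
print(get_state()['q'],get_state()['tcp_rot'])
t=read_camera("top");crop(t,"pics/t13.png",180,170,280,250,8)
c=read_camera("scene");crop(c,"pics/s13.png",180,150,300,250,6)
E
```

```text
[0.62856249 0.20364909 0.28310572]
t 17.75 tcp [ 0.6434 -0.0019  0.1119] board mm [ -43.2 -201.5] F world [-0.04 -0.51 -0.56] F board [-0.19 -0.48] w 0.31 M [-0.03  0.02  0.01]
[-3.02133010e-03  5.90285064e-01  2.21335937e-01  1.19970198e+00
  1.70276704e-04 -2.85970527e-01] [-4.42671903e-01  3.10807950e+00 -2.20381650e-04]
```

View pics/t13.png

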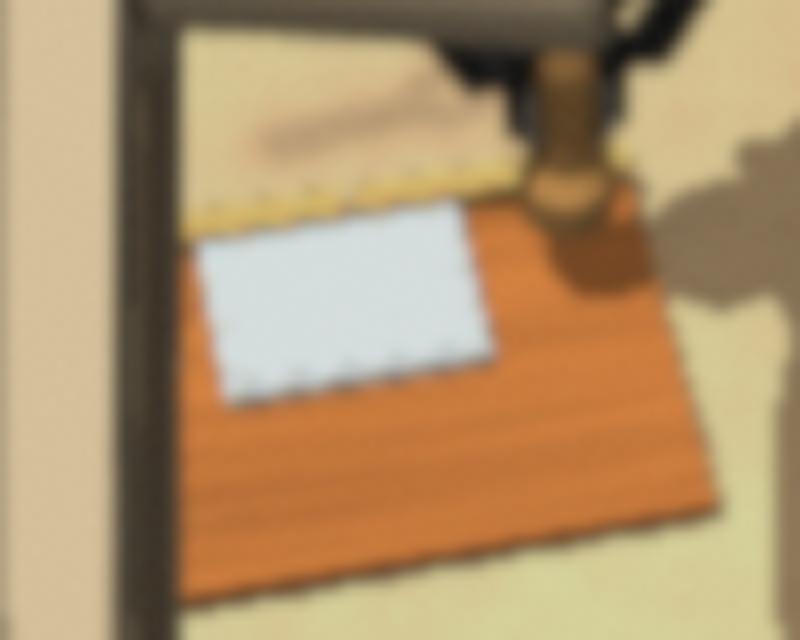

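View pics/s13.png

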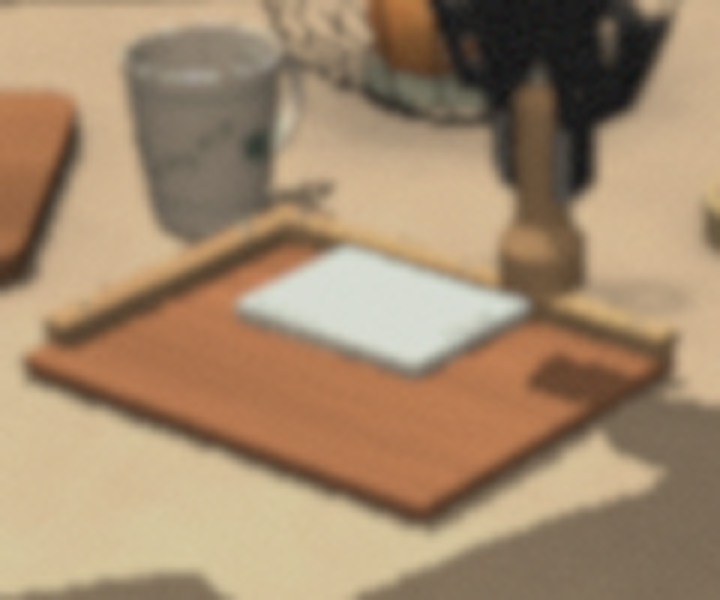

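Run:
```python
from fit import *
t=read_camera("top")
ft=lambda x,y:np.array([180+(x+.5)/8-.5,170+(y+.5)/8-.5])
c=read_camera("scene");fs=lambda x,y:np.array([180+(x+.5)/6-.5,150+(y+.5)/6-.5])
tl=[(t,(45,60),ft(197,240)),(t,(-45,60),ft(228,405)),(t,(45,-60),ft(462,203)),(t,(-45,-60),ft(496,358))]
sl=[(c,(-45,-60),fs(415,365)),(c,(-45,60),fs(238,301)),(c,(45,60),fs(345,245)),(c,(45,-60),fs(531,297))]
for P in (np.load("board.npy"),):
  print(fitt(P,tl),fitt(P,sl))
```

```text
(array([-4.51579847e+01, -1.00714311e+02, -3.44068682e-03]), array([[ 0.29,  0.66],
       [-0.18, -0.57],
       [-0.1 ,  0.11],
       [-0.  , -0.15]])) (array([-4.72965643e+01, -1.00896677e+02,  1.85903979e-02]), array([[ 0.56, -0.38],
       [-0.81, -0.  ],
       [ 0.46, -0.23],
       [-0.21,  0.56]]))
```

>>> carry_out:
  moves: [0, 0, -0.012, 0, 0, 0, 0.0, 0, 0, -0.027, 0, 0, 0, 0.0, 0, 0, -0.04, 0, 0, 0, 0.0, 0, 0, -0.0465, 0, 0, 0, 0.0, -0.0006, 0.002, -0.0465, 0, 0, 0, 0.0]

```text
time_s: 18.45
tool_pos: [0.642, 0.0001, 0.0639]
tcp_rot: [0.434, -3.111, 0.0]
wrist_force: [1.3, -0.6, -1.0]
gripper_width: 0.305
```

>>> carry_out:
  moves: [-0.0011, 0.0038, 0, 0, 0, 0, 0.0, -0.0022, 0.0077, 0, 0, 0, 0, 0.0, -0.0033, 0.0115, 0, 0, 0, 0, 0.0, -0.0042, 0.0144, 0, 0, 0, 0, 0.0, -0.0047, 0.0163, 0, 0, 0, 0, 0.0]

```text
time_s: 18.95
tool_pos: [0.6373, 0.0171, 0.0643]
tcp_rot: [0.436, -3.111, -0.0]
wrist_force: [-0.6, -0.2, -0.4]
gripper_width: 0.303
```

>>> carry_out:
  moves: [-0.0006, 0.0019, 0, 0, 0, 0, 0.0, -0.0011, 0.0038, 0, 0, 0, 0, 0.0, -0.0017, 0.0058, 0, 0, 0, 0, 0.0, -0.0022, 0.0077, 0, 0, 0, 0, 0.0, -0.0028, 0.0096, 0, 0, 0, 0, 0.0]

```text
time_s: 19.45
tool_pos: [0.6346, 0.0262, 0.0643]
tcp_rot: [-0.435, 3.111, -0.0]
wrist_force: [0.6, -0.1, -1.2]
gripper_width: 0.306
```

>>> carry_out:
  moves: [-0.0006, 0.0019, 0, 0, 0, 0, 0.0, -0.0011, 0.0038, 0, 0, 0, 0, 0.0, -0.0017, 0.0058, 0, 0, 0, 0, 0.0, -0.0022, 0.0077, 0, 0, 0, 0, 0.0, -0.0028, 0.0096, 0, 0, 0, 0, 0.0]

```text
time_s: 19.95
tool_pos: [0.6318, 0.0359, 0.0643]
tcp_rot: [0.436, -3.111, -0.0]
wrist_force: [0.1, -0.4, -1.1]
gripper_width: 0.304
```

```bash
python3 av.py 3
python3 - <<'E'
from h import *
t=read_camera("top");crop(t,"pics/t14.png",180,170,280,250,8)
c=read_camera("scene");crop(c,"pics/s14.png",180,150,300,250,6)
E
```

```text
t 20.1 tcp [0.6317 0.0362 0.0643] board [ -43.71 -161.65] Fb mean [ 0.06 -0.24 -1.23] sd [0.21 0.18 0.07]
```

View pics/t14.png

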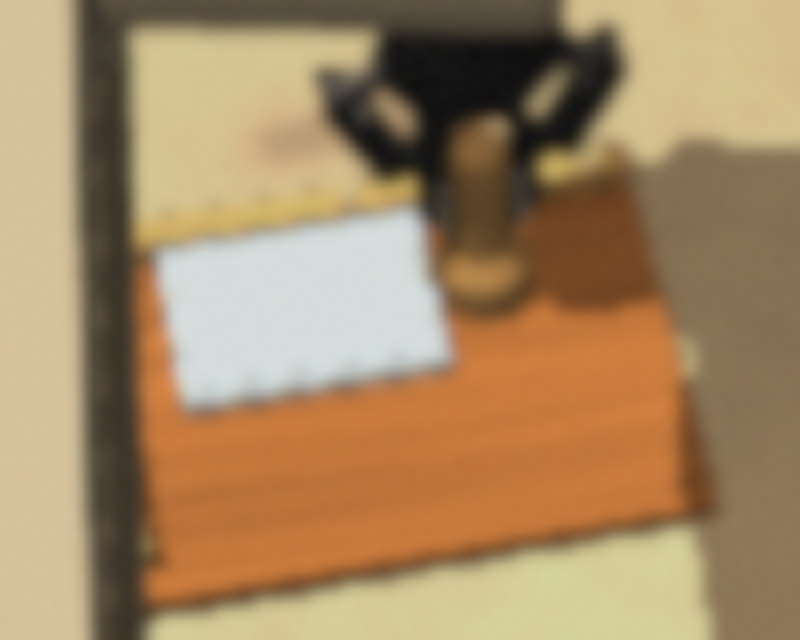

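View pics/s14.png

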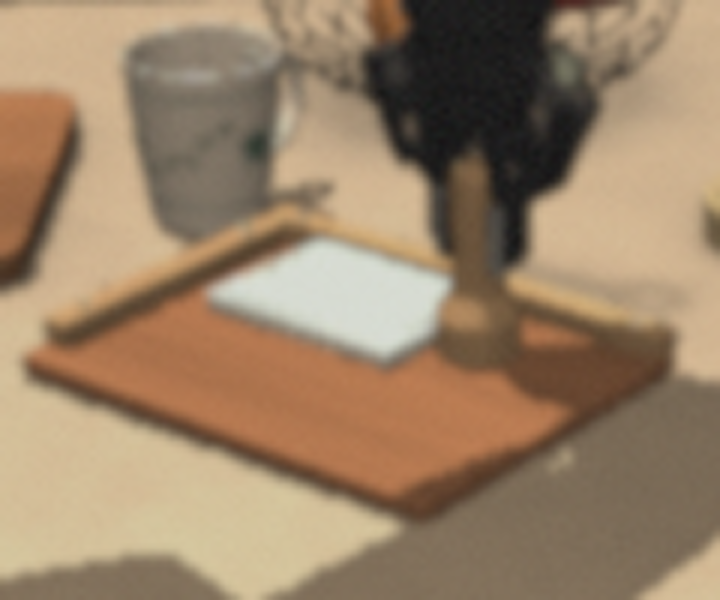

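>>> carry_out:
  moves: [-0.0006, 0.0019, 0, 0, 0, 0, 0.0, -0.0011, 0.0038, 0, 0, 0, 0, 0.0, -0.0017, 0.0058, 0, 0, 0, 0, 0.0, -0.0022, 0.0077, 0, 0, 0, 0, 0.0, -0.0028, 0.0096, 0, 0, 0, 0, 0.0]

```text
time_s: 20.7
tool_pos: [0.629, 0.0456, 0.0643]
tcp_rot: [0.436, -3.111, 0.0]
wrist_force: [0.8, -0.9, -1.6]
gripper_width: 0.303
```

>>> carry_out:
  moves: [-0.0003, 0.001, 0, 0, 0, 0, 0.0, -0.0006, 0.0019, 0, 0, 0, 0, 0.0, -0.0008, 0.0029, 0, 0, 0, 0, 0.0, -0.0011, 0.0038, 0, 0, 0, 0, 0.0, -0.0011, 0.0038, 0, 0, 0, 0, 0.0]

```text
time_s: 21.2
tool_pos: [0.6279, 0.0494, 0.0643]
tcp_rot: [0.436, -3.111, -0.0]
wrist_force: [-0.2, 0.5, -1.7]
gripper_width: 0.301
```

```bash
python3 av.py 4
python3 - <<'E'
from h import *
c=read_camera("scene");crop(c,"pics/s15.png",180,150,300,250,6)
E
```

```text
t 21.4 tcp [0.6279 0.0493 0.0643] board [ -43.71 -148.01] Fb mean [ 0.21 -0.07 -0.94] sd [0.57 0.46 0.15]
```

View pics/s15.png

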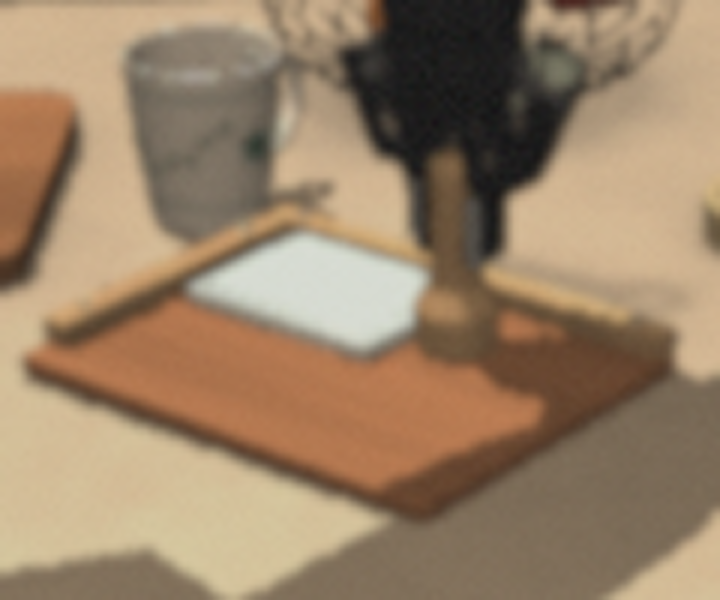

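Roughly 5 mm is left, so I'll go on in small rows.

>>> carry_out:
  moves: [-0.0001, 0.0005, 0, 0, 0, 0, 0.0, -0.0003, 0.001, 0, 0, 0, 0, 0.0, -0.0004, 0.0014, 0, 0, 0, 0, 0.0, -0.0006, 0.0019, 0, 0, 0, 0, 0.0]

```text
time_s: 21.85
tool_pos: [0.6274, 0.0511, 0.0643]
tcp_rot: [-0.435, 3.111, -0.0]
wrist_force: [0.6, -0.6, -1.4]
gripper_width: 0.308
```

```bash
python3 av.py 3
```

```text
t 22.0 tcp [0.6273 0.0512 0.0643] board [ -43.77 -146.07] Fb mean [ 0.42  0.22 -1.43] sd [0.38 0.32 0.22]
```

>>> carry_out:
  moves: [-0.0001, 0.0002, 0, 0, 0, 0, 0.0, -0.0001, 0.0004, 0, 0, 0, 0, 0.0, -0.0002, 0.0006, 0, 0, 0, 0, 0.0, -0.0002, 0.0008, 0, 0, 0, 0, 0.0]

```text
time_s: 22.4
tool_pos: [0.6271, 0.0519, 0.0643]
tcp_rot: [0.436, -3.111, 0.0]
wrist_force: [0.0, -0.8, -1.1]
gripper_width: 0.304
```

```bash
python3 av.py 3
```

```text
t 22.55 tcp [0.6271 0.0519 0.0643] board [ -43.76 -145.29] Fb mean [ 0.19 -0.37 -0.52] sd [0.31 0.54 0.37]
```

>>> carry_out:
  moves: [-0.0001, 0.0002, 0, 0, 0, 0, 0.0, -0.0001, 0.0004, 0, 0, 0, 0, 0.0, -0.0002, 0.0006, 0, 0, 0, 0, 0.0, -0.0002, 0.0008, 0, 0, 0, 0, 0.0]

```text
time_s: 22.95
tool_pos: [0.6269, 0.0527, 0.0643]
tcp_rot: [0.436, -3.111, -0.0]
wrist_force: [0.4, -0.1, -0.8]
gripper_width: 0.301
```

```bash
python3 av.py 3
```

```text
t 23.1 tcp [0.6269 0.0527 0.0643] board [ -43.74 -144.46] Fb mean [-0.13 -0.58 -1.27] sd [0.08 0.07 0.55]
```

>>> carry_out:
  moves: [-0.0001, 0.0002, 0, 0, 0, 0, 0.0, -0.0001, 0.0004, 0, 0, 0, 0, 0.0, -0.0002, 0.0006, 0, 0, 0, 0, 0.0]

```text
time_s: 23.4
tool_pos: [0.6268, 0.0533, 0.0643]
tcp_rot: [-0.436, 3.111, -0.0]
wrist_force: [-0.7, -1.2, -1.3]
gripper_width: 0.306
```

```bash
python3 av.py 3
python3 - <<'E'
from h import *
c=read_camera("scene");crop(c,"pics/s16.png",180,150,300,250,6)
E
```

```text
t 23.55 tcp [0.6267 0.0533 0.0643] board [ -43.74 -143.82] Fb mean [-0.38 -0.12 -1.32] sd [0.37 0.32 0.69]
```

View pics/s16.png

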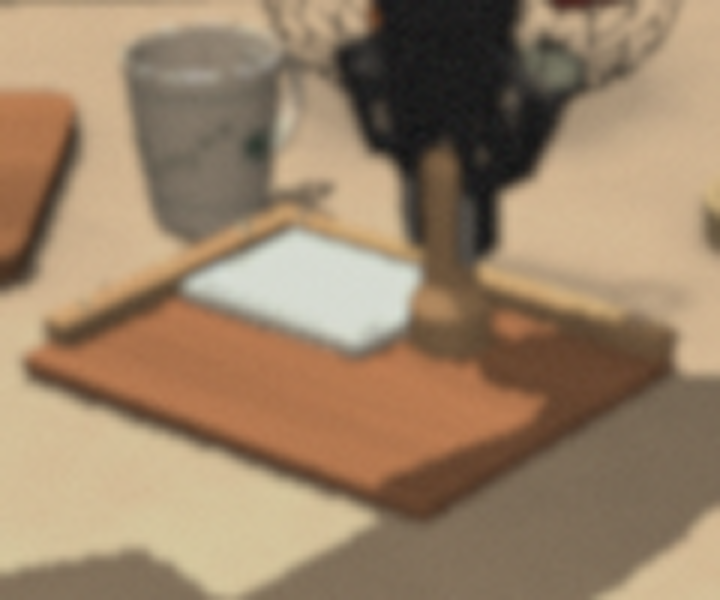

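Still sliding freely. I'll repeat the 0.6 mm steps, reading the force after each one.

>>> carry_out:
  moves: [-0.0001, 0.0002, 0, 0, 0, 0, 0.0, -0.0001, 0.0004, 0, 0, 0, 0, 0.0, -0.0002, 0.0006, 0, 0, 0, 0, 0.0]

```text
time_s: 23.9
tool_pos: [0.6266, 0.0539, 0.0643]
tcp_rot: [-0.436, 3.111, -0.0]
wrist_force: [0.1, -0.7, -1.1]
gripper_width: 0.305
```

```bash
python3 av.py 3
```

```text
t 24.05 tcp [0.6265 0.0539 0.0643] board [ -43.77 -143.18] Fb mean [ 0.07 -0.3  -1.43] sd [0.44 0.57 0.66]
```

>>> carry_out:
  moves: [-0.0001, 0.0002, 0, 0, 0, 0, 0.0, -0.0001, 0.0004, 0, 0, 0, 0, 0.0, -0.0002, 0.0006, 0, 0, 0, 0, 0.0]

```text
time_s: 24.35
tool_pos: [0.6264, 0.0545, 0.0643]
tcp_rot: [-0.436, 3.111, -0.0]
wrist_force: [0.1, -0.5, -1.6]
gripper_width: 0.304
```

```bash
python3 av.py 3
```

```text
t 24.5 tcp [0.6263 0.0545 0.0643] board [ -43.8  -142.56] Fb mean [ 0.09 -0.41 -0.79] sd [0.27 0.29 0.34]
```

>>> carry_out:
  moves: [-0.0001, 0.0002, 0, 0, 0, 0, 0.0, -0.0001, 0.0004, 0, 0, 0, 0, 0.0, -0.0002, 0.0006, 0, 0, 0, 0, 0.0]

```text
time_s: 24.8
tool_pos: [0.6262, 0.0551, 0.0643]
tcp_rot: [-0.436, 3.111, -0.0]
wrist_force: [0.5, -0.9, -1.6]
gripper_width: 0.308
```

```bash
python3 av.py 3
```

```text
t 24.95 tcp [0.6261 0.0551 0.0643] board [ -43.83 -141.93] Fb mean [-0.27 -0.87 -1.49] sd [0.57 0.42 0.03]
```

>>> carry_out:
  moves: [-0.0001, 0.0002, 0, 0, 0, 0, 0.0, -0.0001, 0.0004, 0, 0, 0, 0, 0.0, -0.0001, 0.0005, 0, 0, 0, 0, 0.0]

```text
time_s: 25.25
tool_pos: [0.626, 0.0556, 0.0643]
tcp_rot: [0.436, -3.111, -0.0]
wrist_force: [0.6, -0.2, -0.4]
gripper_width: 0.302
```

```bash
python3 av.py 3
```

```text
t 25.4 tcp [0.626  0.0556 0.0643] board [ -43.79 -141.43] Fb mean [-0.16 -1.12 -1.11] sd [0.56 0.24 0.11]
```

>>> carry_out:
  moves: [-0.0001, 0.0002, 0, 0, 0, 0, 0.0, -0.0001, 0.0004, 0, 0, 0, 0, 0.0, -0.0001, 0.0005, 0, 0, 0, 0, 0.0]

```text
time_s: 25.7
tool_pos: [0.6259, 0.0561, 0.0643]
tcp_rot: [0.436, -3.111, 0.0]
wrist_force: [-0.5, -1.2, -0.3]
gripper_width: 0.307
```

```bash
python3 av.py 3
```

```text
t 25.85 tcp [0.6259 0.0561 0.0643] board [ -43.74 -140.93] Fb mean [ 0.01 -0.48 -1.07] sd [0.66 0.43 0.54]
```

>>> carry_out:
  moves: [-0.0001, 0.0002, 0, 0, 0, 0, 0.0, -0.0001, 0.0003, 0, 0, 0, 0, 0.0, -0.0001, 0.0004, 0, 0, 0, 0, 0.0]

```text
time_s: 26.15
tool_pos: [0.6258, 0.0565, 0.0643]
tcp_rot: [0.436, -3.111, 0.0]
wrist_force: [-0.5, -1.5, -1.3]
gripper_width: 0.303
```

```bash
python3 av.py 3
```

```text
t 26.3 tcp [0.6258 0.0565 0.0643] board [ -43.73 -140.54] Fb mean [-0.7  -0.88 -1.22] sd [0.25 0.16 0.38]
```

>>> carry_out:
  moves: [-0.0001, 0.0002, 0, 0, 0, 0, 0.0, -0.0001, 0.0004, 0, 0, 0, 0, 0.0, -0.0001, 0.0005, 0, 0, 0, 0, 0.0]

```text
time_s: 26.6
tool_pos: [0.6257, 0.057, 0.0643]
tcp_rot: [0.436, -3.111, 0.0]
wrist_force: [0.0, -0.6, -1.4]
gripper_width: 0.305
```

```bash
python3 av.py 3;  python3 - <<'E'
from h import *
c=read_camera("scene");crop(c,"pics/s17.png",200,170,260,220,12)
E
```

```text
t 26.75 tcp [0.6257 0.057  0.0643] board [ -43.68 -140.  ] Fb mean [-0.17 -0.64 -1.63] sd [0.26 0.43 0.22]
```

View pics/s17.png

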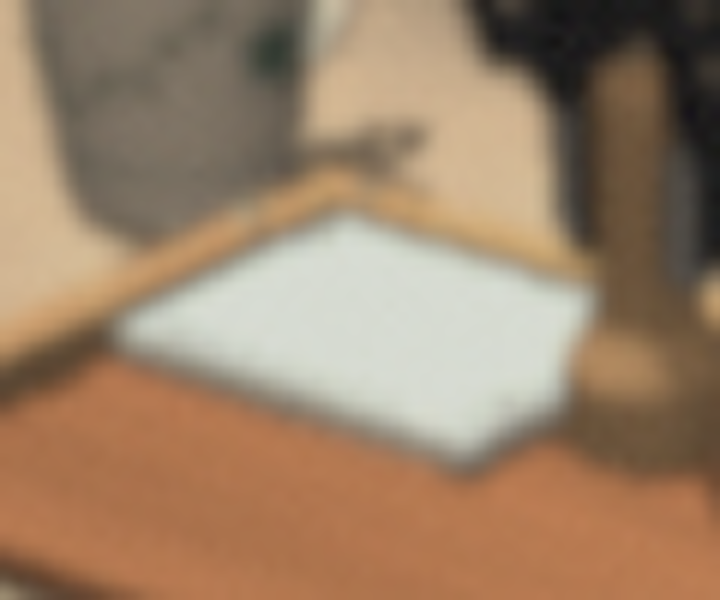

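Close now: the tile's corner at about (345,212) almost meets the fences.

>>> carry_out:
  moves: [-0.0001, 0.0002, 0, 0, 0, 0, 0.0, -0.0001, 0.0004, 0, 0, 0, 0, 0.0, -0.0001, 0.0005, 0, 0, 0, 0, 0.0]

```text
time_s: 27.1
tool_pos: [0.6256, 0.0575, 0.0643]
tcp_rot: [0.436, -3.111, 0.0]
wrist_force: [-0.5, -0.1, -0.4]
gripper_width: 0.302
```

```bash
python3 av.py 3
```

```text
t 27.25 tcp [0.6256 0.0575 0.0643] board [ -43.62 -139.49] Fb mean [-0.   -0.5  -1.15] sd [0.3  0.14 0.15]
```

>>> carry_out:
  moves: [-0.0001, 0.0002, 0, 0, 0, 0, 0.0, -0.0001, 0.0003, 0, 0, 0, 0, 0.0, -0.0001, 0.0004, 0, 0, 0, 0, 0.0]

```text
time_s: 27.55
tool_pos: [0.6256, 0.0579, 0.0643]
tcp_rot: [-0.436, 3.111, -0.0]
wrist_force: [0.9, -0.7, -2.2]
gripper_width: 0.302
```

```bash
python3 av.py 3
```

```text
t 27.7 tcp [0.6255 0.0579 0.0643] board [ -43.63 -139.1 ] Fb mean [-0.68 -0.   -1.4 ] sd [0.56 0.12 0.48]
```

>>> carry_out:
  moves: [-0.0001, 0.0002, 0, 0, 0, 0, 0.0, -0.0001, 0.0004, 0, 0, 0, 0, 0.0, -0.0001, 0.0005, 0, 0, 0, 0, 0.0]

```text
time_s: 28.0
tool_pos: [0.6254, 0.0584, 0.0643]
tcp_rot: [0.436, -3.111, 0.0]
wrist_force: [0.2, -0.5, -1.0]
gripper_width: 0.302
```

```bash
python3 av.py 3
```

```text
t 28.15 tcp [0.6254 0.0584 0.0643] board [ -43.56 -138.57] Fb mean [-0.06 -0.33 -1.36] sd [0.43 0.41 0.15]
```

>>> carry_out:
  moves: [-0.0001, 0.0002, 0, 0, 0, 0, 0.0, -0.0001, 0.0003, 0, 0, 0, 0, 0.0, -0.0001, 0.0004, 0, 0, 0, 0, 0.0]

```text
time_s: 28.45
tool_pos: [0.6254, 0.0586, 0.0643]
tcp_rot: [0.435, -3.111, 0.001]
wrist_force: [-0.7, -1.0, -0.6]
gripper_width: 0.31
```

```bash
python3 av.py 3
```

```text
t 28.6 tcp [0.6254 0.0586 0.0643] board [ -43.57 -138.37] Fb mean [-0.72 -1.56 -0.91] sd [0.16 0.22 0.04]
```

>>> carry_out:
  moves: [0, 0.0001, 0, 0, 0, 0, 0.0, -0.0001, 0.0003, 0, 0, 0, 0, 0.0, -0.0001, 0.0003, 0, 0, 0, 0, 0.0]

```text
time_s: 28.9
tool_pos: [0.6254, 0.0587, 0.0643]
tcp_rot: [-0.435, 3.111, -0.001]
wrist_force: [0.8, -3.5, -1.2]
gripper_width: 0.304
```

```bash
python3 av.py 4
```

```text
t 29.1 tcp [0.6254 0.0587 0.0643] board [ -43.56 -138.26] Fb mean [-0.11 -3.09 -0.85] sd [0.22 0.63 0.22]
```

>>> carry_out:
  moves: [-0.0001, 0.0002, 0, 0, 0, 0, 0.0, -0.0001, 0.0003, 0, 0, 0, 0, 0.0, -0.0001, 0.0003, 0, 0, 0, 0, 0.0]

```text
time_s: 29.4
tool_pos: [0.6254, 0.0588, 0.0644]
tcp_rot: [-0.435, 3.111, -0.002]
wrist_force: [1.3, -4.6, -0.1]
gripper_width: 0.306
```

```bash
python3 av.py 5
```

```text
t 29.65 tcp [0.6253 0.0588 0.0644] board [ -43.57 -138.16] Fb mean [ 0.08 -5.23 -1.34] sd [0.66 0.55 0.25]
```

>>> carry_out:
  moves: [0, 0.0001, 0, 0, 0, 0, 0.0, 0, 0.0001, 0, 0, 0, 0, 0.0, 0, 0.0001, 0, 0, 0, 0, 0.0]

```text
time_s: 29.95
tool_pos: [0.6253, 0.0588, 0.0643]
tcp_rot: [-0.435, 3.111, -0.002]
wrist_force: [1.6, -5.1, -1.1]
gripper_width: 0.305
```

```bash
python3 av.py 6
```

```text
t 30.25 tcp [0.6253 0.0588 0.0644] board [ -43.56 -138.15] Fb mean [-0.43 -5.15 -1.36] sd [0.41 0.6  0.77]
```

>>> carry_out:
  moves: [0, 0.0001, 0, 0, 0, 0, 0.0, -0.0001, 0.0002, 0, 0, 0, 0, 0.0, -0.0001, 0.0002, 0, 0, 0, 0, 0.0]

```text
time_s: 30.55
tool_pos: [0.6253, 0.0589, 0.0644]
tcp_rot: [-0.435, 3.111, -0.002]
wrist_force: [0.9, -6.3, -2.0]
gripper_width: 0.304
```

```bash
python3 av.py 8
```

```text
t 30.95 tcp [0.6253 0.0589 0.0644] board [ -43.57 -138.1 ] Fb mean [-0.78 -5.75 -1.72] sd [0.33 0.34 0.35]
```

>>> carry_out:
  moves: [0.0008, -0.0029, 0, 0, 0, 0, 0.0, 0.0028, -0.0096, 0, 0, 0, 0, 0.0, 0.0056, -0.0192, 0.01, 0, 0, 0, 0.0, 0.007, -0.024, 0.035, 0, 0, 0, 0.0, 0.008, -0.05, 0.05, 0, 0, 0, 0.0]

```text
time_s: 31.45
tool_pos: [0.6341, 0.0114, 0.1165]
tcp_rot: [-0.441, 3.108, 0.003]
wrist_force: [0.7, -0.2, -0.9]
gripper_width: 0.31
```

>>> carry_out:
  moves: [0, -0.04, 0.01, 0, 0, 0, 0.0, -0.005, -0.085, 0.01, 0, 0, 0, 0.0, -0.015, -0.13, 0.01, 0, 0, 0, 0.0, -0.025, -0.17, 0.01, 0, 0, 0, 0.0, -0.03, -0.2, 0.01, 0, 0, 0, 0.0]

```text
time_s: 31.95
tool_pos: [0.6022, -0.1932, 0.1253]
tcp_rot: [-0.432, 3.111, 0.0]
wrist_force: [0.5, -0.1, -1.4]
gripper_width: 0.312
```

```bash
python3 st.py
python3 - <<'E'
from h import *
c=read_camera("scene");crop(c,"pics/s18.png",180,160,300,250,6)
cv2.imwrite("pics/s18f.png",c["color"][:,:,::-1])
t=read_camera("top");crop(t,"pics/t18.png",180,170,280,250,8)
E
```

```text
t 31.95 tcp [ 0.6022 -0.1932  0.1253] board mm [-136.2 -373.7] F world [ 0.52 -0.12 -1.38] F board [ 0.47 -0.26] w 0.312 M [ 0.03 -0.07 -0.04]
```

View pics/s18.png

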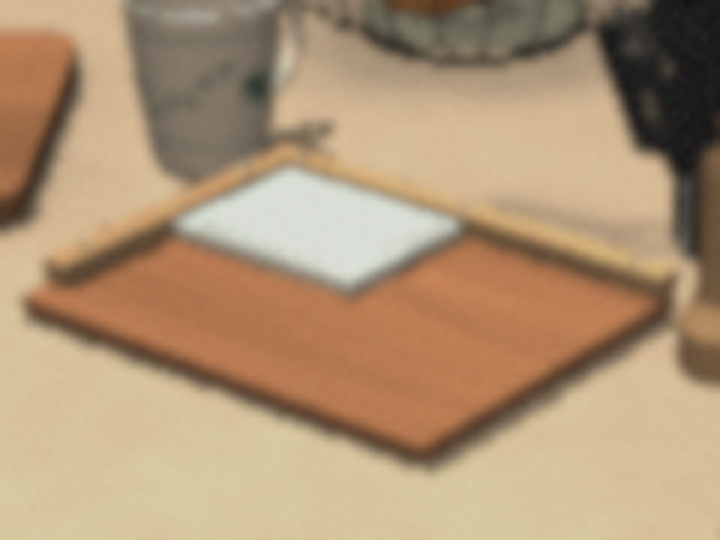

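View pics/t18.png

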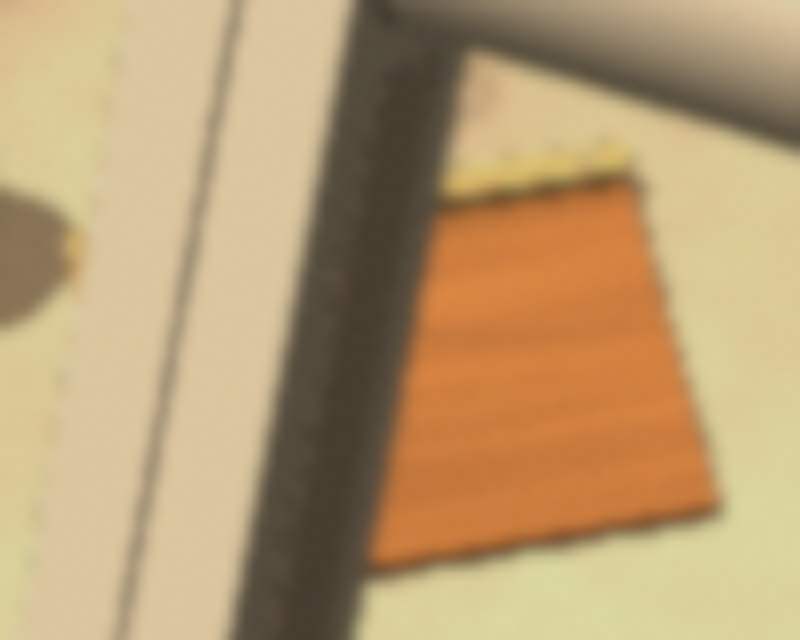

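View pics/s18f.png

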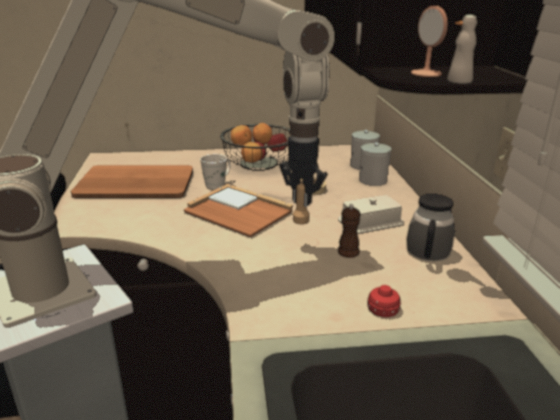

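Run:
```python
from fit import *
c=read_camera("scene")
fs=lambda x,y:np.array([180+(x+.5)/6-.5,160+(y+.5)/6-.5])
bs=[(c,(-184,-244,0),fs(428,452)),(c,(16,-244,14),fs(676,272)),(c,(16,16,14),fs(288,146)),(c,(-184,16,0),fs(24,300))]
p,f=fitb(bs);print(p,f.tolist())
sl=[(c,(-45,-60),fs(350,287)),(c,(-45,60),fs(172,226)),(c,(45,60),fs(291,164)),(c,(45,-60),fs(466,226))]
print(fitt(p,sl)); print(fitt(np.load("board.npy"),sl))
im=c["color"][:,:,::-1];K=12;x0,y0=205,175
im=cv2.resize(im[y0:y0+45,x0:x0+60],None,fx=K,fy=K,interpolation=cv2.INTER_CUBIC)
cv2.imwrite("pics/s19.png",im)
```

```text
[0.62180266 0.19779124 0.29098375] [[-0.15, -0.1], [1.22, -0.16], [-0.09, 0.04], [-0.97, -0.23]]
(array([-4.42338569e+01, -5.88261629e+01, -8.44995699e-03]), array([[-0.  , -0.22],
       [ 0.09, -0.37],
       [-0.04,  0.75],
       [-0.05, -0.07]]))
(array([-5.18961268e+01, -6.29091881e+01, -5.71922454e-04]), array([[-0.  , -0.22],
       [ 0.09, -0.37],
       [-0.04,  0.75],
       [-0.05, -0.07]]))
```

View pics/s19.png

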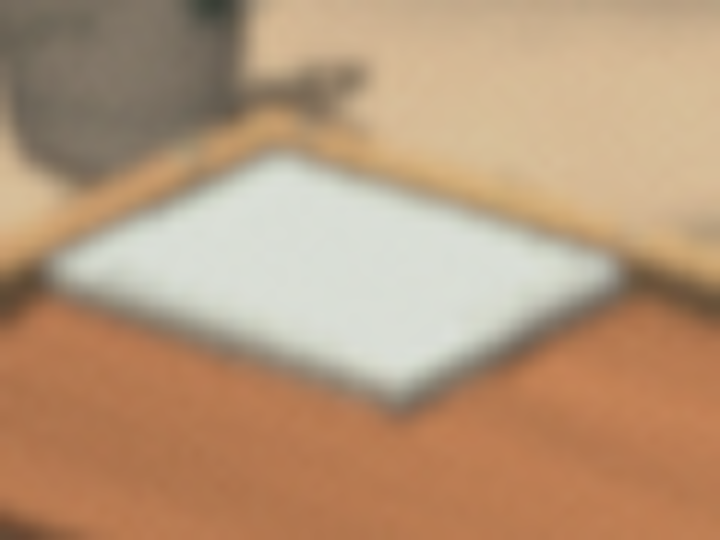

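>>> carry_out:
  moves: [-0.02, -0.013, 0, 0, 0, 0, 0.0, -0.045, -0.03, -0.01, 0, 0, 0, 0.0, -0.057, -0.037, -0.03, 0, 0, 0, 0.0, -0.057, -0.037, -0.06, 0, 0, 0, 0.0, -0.057, -0.037, -0.074, 0, 0, 0, 0.0]

```text
time_s: 32.6
tool_pos: [0.5448, -0.2259, 0.0487]
tcp_rot: [0.437, -3.109, -0.004]
wrist_force: [0.2, -0.4, -0.8]
gripper_width: 0.302
```

>>> carry_out:
  moves: [0, 0, 0, 0, 0, 0, 0.0, 0, 0, 0, 0, 0, 0, 0.0]

```text
time_s: 32.8
tool_pos: [0.5467, -0.2264, 0.0507]
tcp_rot: [-0.438, 3.11, 0.001]
wrist_force: [0.4, 0.3, -0.6]
gripper_width: 0.305
```

```bash
python3 av.py 3
python3 - <<'E'
from h import *
c=read_camera("scene");crop(c,"pics/s20.png",260,170,340,270,6)
t=read_camera("top");crop(t,"pics/t20.png",280,170,380,250,7)
E
```

```text
t 32.95 tcp [ 0.5469 -0.2268  0.0511] board [-198.65 -390.49] Fb mean [ 0.11 -0.3  -0.43] sd [0.23 0.29 0.06]
```

View pics/s20.png

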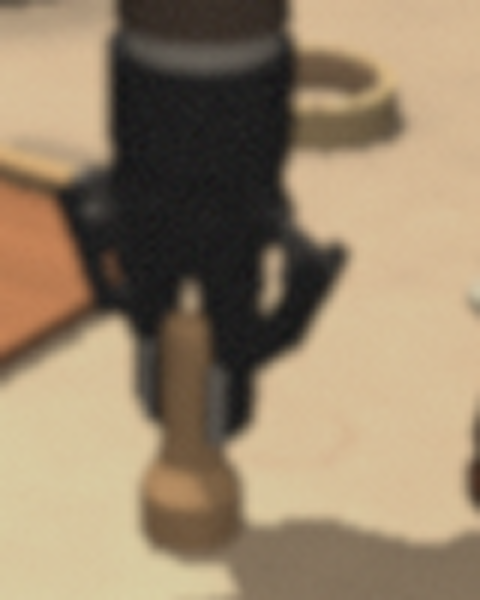

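View pics/t20.png

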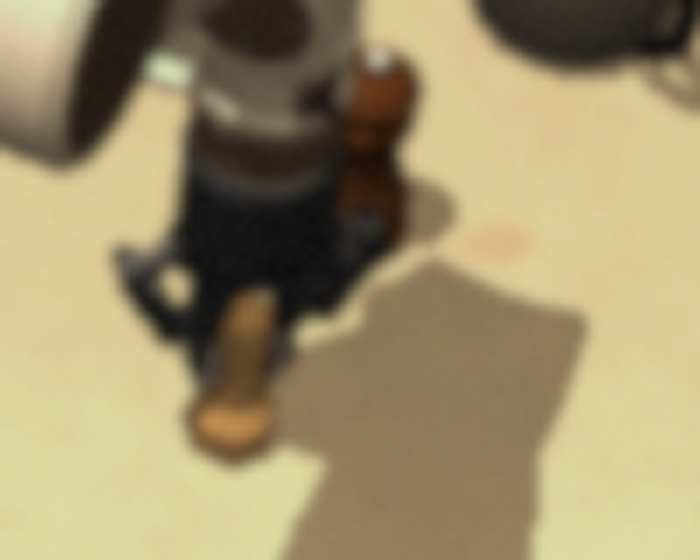

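>>> carry_out:
  moves: [0, 0, -0.0008, 0, 0, 0, 0.0, 0, 0, -0.0016, 0, 0, 0, 0.0, 0, 0, -0.0024, 0, 0, 0, 0.0, 0, 0, -0.003, 0, 0, 0, 0.0, 0, 0, -0.003, 0, 0, 0, 0.0]

```text
time_s: 33.55
tool_pos: [0.546, -0.2273, 0.0476]
tcp_rot: [-0.435, 3.111, -0.0]
wrist_force: [-0.4, -0.1, 1.0]
gripper_width: 0.303
```

```bash
python3 av.py 3
```

```text
t 33.7 tcp [ 0.546  -0.2273  0.0475] board [-199.63 -390.77] Fb mean [-0.72  1.15  1.65] sd [0.52 0.2  0.12]
```

>>> carry_out:
  moves: [0, 0, 0, 0, 0, 0, 0.026, 0, 0, 0, 0, 0, 0, 0.03, 0, 0, 0, 0, 0, 0, 0.036, 0, 0, 0, 0, 0, 0, 0.05, 0, 0, 0, 0, 0, 0, 0.07]
  squeeze: 20

```text
time_s: 34.2
tool_pos: [0.5461, -0.2274, 0.0472]
tcp_rot: [-0.435, 3.111, -0.0]
wrist_force: [0.1, 0.6, 0.4]
gripper_width: 0.739
```

>>> carry_out:
  moves: [0, 0, 0, 0, 0, 0, 0.0854, 0, 0, 0, 0, 0, 0, 0.0854, 0, 0, 0.01, 0, 0, 0, 0.0854, 0, 0, 0.03, 0, 0, 0, 0.0854, 0, 0, 0.055, 0, 0, 0, 0.0854]

```text
time_s: 34.7
tool_pos: [0.5453, -0.227, 0.1025]
tcp_rot: [0.435, -3.109, -0.002]
wrist_force: [0.3, 0.9, 0.5]
gripper_width: 1.0
```

>>> carry_out:
  moves: [0, 0, 0.03, 0, 0, 0, 0.0854, 0, 0, 0.07, 0, 0, 0, 0.0854, 0, -0.02, 0.1, 0, 0, 0, 0.0854, 0, -0.06, 0.12, 0, 0, 0, 0.0854, 0, -0.1, 0.12, 0, 0, 0, 0.0854]

```text
time_s: 35.2
tool_pos: [0.5481, -0.3287, 0.2284]
tcp_rot: [-0.438, 3.103, -0.009]
wrist_force: [0.5, -0.7, 0.3]
gripper_width: 1.0
```

```bash
python3 st.py
python3 - <<'E'
from h import *
c=read_camera("scene");cv2.imwrite("pics/s21.png",c["color"][:,:,::-1])
t=read_camera("top");cv2.imwrite("pics/t21.png",t["color"][:,:,::-1])
E
```

```text
t 35.2 tcp [ 0.5481 -0.3287  0.2284] board mm [-226.  -488.7] F world [ 0.47 -0.7   0.31] F board [ 0.25 -0.8 ] w 1.0 M [ 0.03 -0.03  0.04]
```

View pics/s21.png

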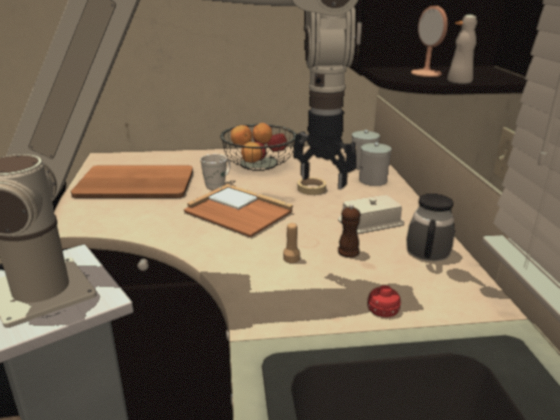

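View pics/t21.png

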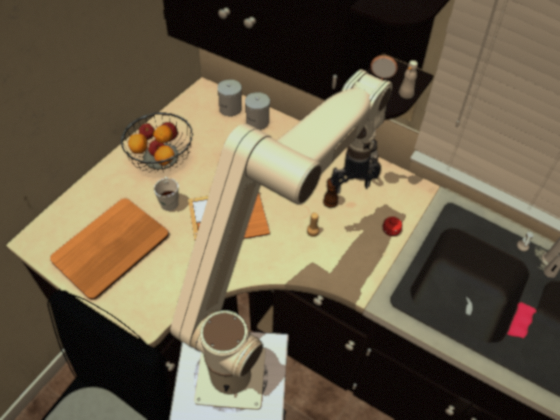

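>>> carry_out:
  moves: [-0.04, -0.02, 0.01, 0, 0, 0, 0.0854, -0.085, -0.035, 0.01, 0, 0, 0, 0.0854, -0.13, -0.05, 0.01, 0, 0, 0, 0.0854, -0.17, -0.07, 0.01, 0, 0, 0, 0.0854, -0.2, -0.09, 0.01, 0, 0, 0, 0.0854]

```text
time_s: 35.8
tool_pos: [0.3437, -0.4168, 0.233]
tcp_rot: [0.435, -3.111, -0.0]
wrist_force: [-0.5, -0.7, 0.6]
gripper_width: 1.004
```

>>> carry_out:
  moves: [-0.03, -0.02, 0, 0, 0, 0, 0.0854, -0.06, -0.03, 0, 0, 0, 0, 0.0854, -0.09, -0.04, 0, 0, 0, 0, 0.0854, -0.12, -0.05, 0, 0, 0, 0, 0.0854, -0.12, -0.05, 0, 0, 0, 0, 0.0854]

```text
time_s: 36.3
tool_pos: [0.2231, -0.4676, 0.2328]
tcp_rot: [0.428, -3.111, -0.0]
wrist_force: [0.3, 1.0, 0.2]
gripper_width: 1.004
```

```bash
python3 st.py
python3 - <<'E'
from h import *
t=read_camera("top");crop(t,"pics/t22.png",180,180,280,260,8)
c=read_camera("scene");crop(c,"pics/s22.png",190,160,310,270,6)
E
```

```text
t 36.3 tcp [ 0.2231 -0.4676  0.2328] board mm [-576.8 -531.2] F world [0.28 0.95 0.24] F board [0.53 0.84] w 1.004 M [ 0.03 -0.06 -0.05]
```

View pics/t22.png

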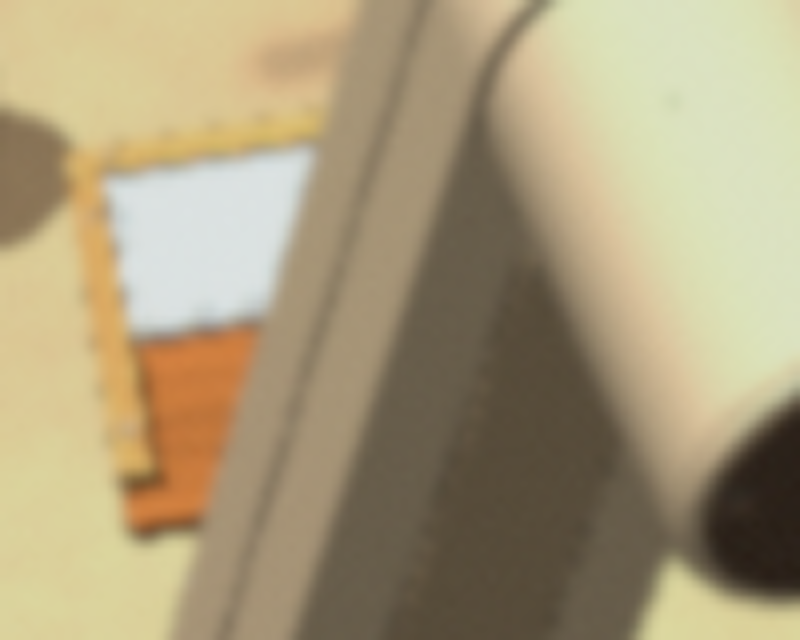

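View pics/s22.png

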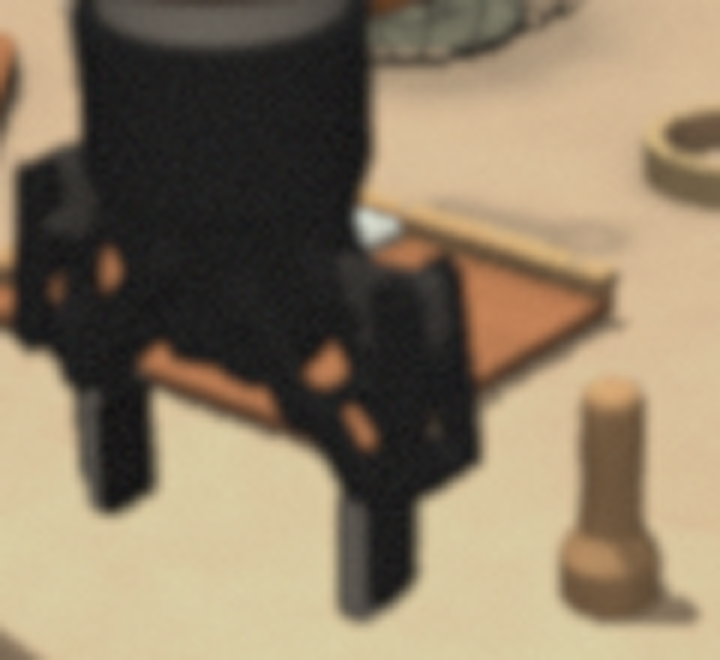

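>>> carry_out:
  moves: [0, 0, 0, 0, 0, 0, 0.0854, 0, 0, 0, 0, 0, 0, 0.0854, 0, 0, 0, 0, 0, 0, 0.0854]

```text
time_s: 36.7
tool_pos: [0.227, -0.4669, 0.2323]
tcp_rot: [-0.438, 3.111, 0.0]
wrist_force: [-0.3, -1.0, 0.5]
gripper_width: 0.999
```

```bash
python3 -c "
from plant import *
print(close_job())"
```

```text
the job is handed in; nothing more can be done
None
```

The tile is home in the fenced corner and the tamper stands released on the worktop, off the board. I handed the job in at about 37 s; no verdict was reported.

- **Long fence:** I pushed the tile with the tamper's foot, off-centre at first so that it turned square. It was held against this fence at about 5.5 N, measured at the hand.
- **Short fence:** I slid the tile along the long fence and held it against the short fence at about 5.2 to 5.8 N, measured at the hand.
- **Forces:** Single force readings vary by about 0.5 N, so these are averages. The force on the fence itself was not measured directly; it should be slightly lower.
- **Tile at the end:** The top view, partly hidden by the arm, shows no gap at the corner or along the fence edges in sight. A fit from the scene camera put the tile about 1 mm from its home position and within 0.01 rad of square, which is within measuring error.
- **Tamper and other things:** The tamper looks upright in the last pictures. The mug, grinder and timer look unmoved; I judged that by eye and did not measure it.
- **Disagreement:** The two cameras differed by several millimetres on where the board lies, and each fence contact came about 3 to 4 mm beyond the camera estimate. I relied on the measured force for the final presses.

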